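Make up two station spares kits

TASK

Make up the two spares kits on the wooden kit boards: the tall tube and the porcelain insulator go in the small board with two recesses, and the short tube, the brass compass and the plug-in relay in the long board with three. Stand each thing fully down in the recess shaped for it (compass face up), and put each board's glass tube in only after everything else on that board, keeping it upright and setting it down rather than dropping it. Leave the grey jar and the loose black knob where they are.

Things in the scene. Friction and masses are not known exactly. Their poses are not given: they have to be found in the camera images.
- tube_tall: The tall vacuum tube: smoky glass on a black base, standing upright, 118 mm tall. Base 34 mm diameter, 22 mm high; glass bulged, 40 mm diameter between 46 and 98 mm height. About 70 g. Origin: centre of its underside, z up along the tube.
- tube_short: The short vacuum tube: smoky straight glass on a black base, standing upright, 80 mm tall. Base 34 mm diameter, 22 mm high; glass 30 mm diameter between 26 and 70 mm height. About 50 g. Origin: centre of its underside, z up along the tube.
- insulator: Cream porcelain feedthrough insulator standing upright, 66 mm tall: foot flange 50 mm diameter and 10 mm high, ribbed barrel about 39 mm diameter between 14 and 50 mm height, thin brass stud on top. About 140 g. Origin: centre of its underside, z up.
- compass: Brass-cased compass lying face up: disc 60 mm diameter, 24 mm high, white card with a black needle on top. About 180 g. Origin: centre of its underside, z up.
- relay: Plug-in relay standing upright: rectangular black base under a pale grey translucent box cover, 28 mm (its x) by 36 mm (its y), 46 mm tall. About 60 g. Origin: centre of its underside, z up; at the start its x axis points within 0.6 rad of world x.
- board_small: Small kit board, pale wood, fixed, 100 mm (x) by 160 mm (y), 16 mm thick, with two round grey-lined recesses (floors 8 mm above the table): for the insulator 66 mm diameter at (0, +35) mm, for the tall tube 50 mm diameter at (0, -42) mm (board x, y). Origin: centre of its underside, on the table, z up; yaw within 0.2 rad.
- board_long: Long kit board, pale wood, fixed, 100 mm (x) by 230 mm (y), 16 mm thick, with three grey-lined recesses (floors 8 mm above the table): for the compass 76 mm diameter at (0, +65) mm, for the relay a rectangle 44 mm (x) by 52 mm (y) at (0, -12) mm, for the short tube 50 mm diameter at (0, -80) mm (board x, y). Origin: centre of its underside, on the table, z up; yaw within 0.2 rad.
- jar: Bystander: small squat grey jar with a black cap, 45 mm diameter, 54 mm tall, loose on the table among the stock. Origin: centre of its underside.
- knob: Bystander: black tuning knob with a silvery cap, skirt 48 mm diameter, grip 34 mm diameter, 22 mm tall, loose on the table among the stock. Origin: centre of its underside.
Not all that is in view belongs to the job. There is more than one size of the insulator; the job needs the middle-sized.

How it is judged:
At the end, for the whole second after the job is handed in: Insulator and tall tube in the small board, compass, relay and short tube in the long board: each within 10 mm (relay 13 mm) of the centre of its own recess along the board's x and y, its underside no more than 5 mm above the recess floor, upright within 0.12 rad, at rest and released (x of tube_tall in the frame of board_small between -0.01 and 0.01 m and y of tube_tall in the frame of board_small between -0.052 and -0.032 m and z of each of tube_tall, insulator in the frame of board_small below 0.013 m and angle between each of tube_tall, insulator, compass, relay, tube_short's own z axis and vertical below 0.12 rad and linear speed of each of tube_tall, insulator, compass, relay, tube_short below 0.02 m/s and contact force between each of tube_tall, insulator, compass, relay, tube_short and the fingers below 0.1 N and x of insulator in the frame of board_small between -0.01 and 0.01 m and y of insulator in the frame of board_small between 0.025 and 0.045 m and x of compass in the frame of board_long between -0.01 and 0.01 m and y of compass in the frame of board_long between 0.055 and 0.075 m and z of each of compass, relay, tube_short in the frame of board_long below 0.013 m and x of relay in the frame of board_long between -0.013 and 0.013 m and y of relay in the frame of board_long between -0.025 and 0.001 m and x of tube_short in the frame of board_long between -0.01 and 0.01 m and y of tube_short in the frame of board_long between -0.09 and -0.07 m); the robot touches nothing.
It fails at once if the tall tube is put in before the insulator is in the small board (x of tube_tall in the frame of board_small between -0.016 and 0.016 m and y of tube_tall in the frame of board_small between -0.058 and -0.026 m and z of tube_tall in the frame of board_small below 0.012 m and not (x of insulator in the frame of board_small between -0.016 and 0.016 m and y of insulator in the frame of board_small between 0.019 and 0.051 m and z of insulator in the frame of board_small below 0.016 m)).
It fails at once if the short tube is put in before the compass and the relay are in the long board (x of tube_short in the frame of board_long between -0.016 and 0.016 m and y of tube_short in the frame of board_long between -0.096 and -0.064 m and z of tube_short in the frame of board_long below 0.012 m and (not (x of compass in the frame of board_long between -0.016 and 0.016 m and y of compass in the frame of board_long between 0.049 and 0.081 m and z of compass in the frame of board_long below 0.016 m) or not (x of relay in the frame of board_long between -0.016 and 0.016 m and y of relay in the frame of board_long between -0.028 and 0.004 m and z of relay in the frame of board_long below 0.016 m))).
It fails at once if a glass tube is dropped (let go more than about 35 mm above its recess) ((contact force between tube_tall and the fingers below 0.01 N and height (world z) of tube_tall above 0.045 m) or (contact force between tube_short and the fingers below 0.01 N and height (world z) of tube_short above 0.045 m)).
It fails at once if a glass tube is knocked or laid over (angle between any of tube_tall, tube_short's own z axis and vertical above 0.7 rad).
It fails at once if the jar or the loose knob is shifted by more than 30 mm (distance of any of jar, knob from where it was at the start of the episode above 0.03 m).
It also fails if it takes over 128 s, if anything falls off the work surface, if the arm or the gripper's body presses on something with over 40 N, if the wrist force passes 120 N, or if a joint passes its speed limit or range.

ROBOT

A 6-joint arm with a two-finger parallel gripper is mounted at the origin on the work surface. World frame = base frame: x ahead of the robot, y to its left, z up, the work surface at z = 0. Lengths are in m, angles in rad, forces in N, time in s.
With the tool pointing down it reaches from about 0.425 to 1.125 m from the base axis. Payload 14.9 kg.
Tool frame: the origin (TCP) lies between the finger pads; the fingertips stand ctrl.nose_length ahead of it and the grasp point (between the pads) lies 8 mm behind it (ctrl.nose_length is the distance from the TCP to the fingertips, in m); z points along the fingers, y is the direction in which the jaws open and shut (so a half turn about z gives the same grasp; the last joint's range is limited). The gripper opens to 91 mm and grips with 3 to 60 N. Pads are 32 mm wide; open, the fingers measure 118 mm over their backs; the gripper's body (76 mm by 178 mm) begins 60 mm behind the grasp point.
Start: joints at [1.237, 0.379, 1.734, -0, 1.028, -0.033], TCP at [0.207, 0.669, 0.225] pointing down, gripper open.
Joint ranges: [-2.77, 2.77], [-0.74, 2.19], [0, 2.66], [-1.06, 4.2], [0.31, 2.87], [-3.08, 3.08]. Speed limits (rad/s): [1.89, 1.89, 2.39, 3.14, 3.14, 3.14].

INTERFACE

Orientations are given as [roll, pitch, yaw] about the fixed x, y, z axes, in that order (R = Rz(yaw) Ry(pitch) Rx(roll)).
In Python, from cell import ctrl gives the robot as it stands.
- The arm moves only by the tool carry_out, never from a script. Its argument "rows" is text: rows parted by semicolons, each of 4 numbers parted by spaces: the shift along the world's x, y, z in units of 30 mm (1.0 is 30 mm), then the turn about the world's z in units of 6 degrees (1.0 is 6 degrees). In form: dx dy dz spin; .... A call has 1 to 12 rows; each row shifts and turns the pose as measured when the row begins; what a row does not reach is not made up. A row lasts 1/12 s, in which the tool goes at most 41.7 mm and 7.16 degrees, less where a joint would pass 70% of its speed; a pose out of reach is approached as far as the arm can. A call is refused whole if a number of a shift passes 1 or a number of a turn 1, either way. A call with a gripper value outside its range is refused whole. "claw" is the closure, from -1 (fully open) to 1 (shut), so that 0 is half open, set as the call begins (left out, the last holds). The fingers move at their own pace and stop on an object; "grip_force" is the grip in N (left out, the last holds). Time passes only in rows, so rows that do not move let the fingers close. It gives the time, the measured TCP pose, the force and the opening at its end, in the units of the state.
- ctrl.observe(): the state, without advancing time (a new reading comes with each control period).
- ctrl.capture(name): name is "side" or "top" or "wrist"; returns a dict with "color" (420x560x3 uint8, blue, green, red), "range_z" (420x560 float32, m along the optical axis (not along the pixel's ray), 0 where there is no reading), "fovy" (degrees; the focal length in pixels is half the picture's height over the tangent of half this angle, whatever the lens; pixels are square), "cx", "cy" (the principal point, pixels), "extrinsics" (4x4, takes a point from world to camera coordinates). Camera axes: x right, y down, z forward; pixel columns grow to the right and rows downward; lengths in m; the calibration is good to about 2 mm. A picture is of the moment at which its call begins.
- ctrl.job_done(): hands the job in, once; it reports no verdict.
Trained networks look in a picture, given as the dict that the camera call returned (one of the last four; its "shot" number tells which), for a name from the list of things; names that differ only in an ending like _2 or _b are one class to them, and where a whole thing is asked for, a point or a joint stands for the part that bears it (a point fixed in the world has none). Each returns a list of dicts, best first, with "conf" (0 to 1); they miss things now and then, are a little off and sometimes report something else, mostly with a low value. They report only what shows in the picture. A call takes as long as a camera call. They do not tell look-alikes from the thing itself.
- ctrl.regions_of(picture, query): "region" (420x560 bool, what is visible of it) and "uv" ([column, row] in pixels, amid what is visible of it).
The state is a dict: "clock": time; "joint_positions": joint angles; "dq": joint speeds; "tau": joint torques, N m; "ee_pos": TCP position; "tcp_rot": TCP orientation; "wrist_force": force on the tool from outside, world axes, zero at the start; "torque": the same for the moment, N m; "width": finger opening in m.
Only numpy, scipy, OpenCV 4.12 (cv2) and the standard library are available. Lean on these libraries where they do the work, as an engineer would, in place of code of your own. Each camera call takes 0.05 s, during which the arm holds its last target.

## Working session

There is one attempt and no reset: what is moved stays moved. The work goes in short steps, Python scripts to look and compute and a tool call to move; the robot and the scene stay as the last step left them, time stands still between calls to the robot, and variables do not carry over. Pictures are saved under pics/ and viewed, and the job is handed in when it is done.

Besides the shell and the picture viewer there is one more tool, called as name(argument=value, ...), one argument or row to a line, values as JSON. carry_out: Moves the arm, as the interface text tells. Its arguments: {"type":"object","properties":{"rows":{"type":"string"},"claw":{"type":"number"},"grip_force":{"type":"number"}},"required":["rows"]}

```bash
ls; mkdir -p pics
python3 - <<'E'
from cell import ctrl
import cv2,pickle
s=ctrl.observe();print(s, ctrl.nose_length)
for n in ("top","side","wrist"):
    p=ctrl.capture(n);cv2.imwrite(f"pics/{n}0.png",p["color"]);pickle.dump(p,open(f"pics/{n}0.pkl","wb"));print(n,p["fovy"],p["cx"],p["cy"],p["extrinsics"].round(3).tolist())
    if n!="wrist":
      for q in ["tube_tall","tube_short","insulator","compass","relay","board_small","board_long","jar","knob"]:
        print(q,[(round(d["conf"],2),[round(float(x)) for x in d["uv"]],int(d["region"].sum())) for d in ctrl.regions_of(p,q)])
E
```

```text
pics
{'clock': 0.0, 'joint_positions': array([ 1.23670727e+00,  3.79374124e-01,  1.73475927e+00, -4.96887327e-05,
        1.02849118e+00, -3.32777048e-02]), 'dq': array([ 1.55661390e-03,  2.06888714e-03,  5.06907027e-04, -1.22829072e-04,
        8.05001824e-05,  9.17063399e-04]), 'tau': array([-7.08057822e-03, -7.63761663e+01, -4.34353137e+01,  6.47588773e-02,
        4.25436348e-02, -1.13881026e-04]), 'ee_pos': array([0.20728701, 0.66821952, 0.22432298]), 'tcp_rot': array([-3.14055989e+00,  8.17578346e-06,  2.84080697e+00]), 'wrist_force': array([-0.22677416, -0.4518804 ,  0.01306881]), 'torque': array([ 0.03844751, -0.03704208, -0.00562767]), 'width': 0.09137313215381267} 0.011
top 55.65487666525507 279.7106531275713 210.22508191921926 [[0.017, -1.0, -0.025, 0.006], [-0.989, -0.013, -0.146, 0.459], [0.146, 0.027, -0.989, 1.122], [0.0, 0.0, 0.0, 1.0]]
tube_tall [(0.48, [189, 248], 272)]
tube_short [(0.5, [236, 159], 2497), (0.49, [336, 220], 129)]
insulator [(0.85, [350, 273], 441), (0.83, [370, 238], 231), (0.62, [398, 244], 120)]
compass [(0.3, [336, 220], 158)]
relay [(0.63, [151
[... 223 characters left out ...]
53875062091998 [[0.918, -0.396, 0.003, -0.43], [-0.279, -0.654, -0.703, 0.148], [0.28, 0.645, -0.711, 1.114], [0.0, 0.0, 0.0, 1.0]]
tube_tall []
tube_short [(0.69, [294, 260], 457)]
insulator [(0.93, [236, 307], 1183), (0.73, [293, 307], 619), (0.67, [300, 349], 304)]
compass [(0.62, [371, 368], 968)]
relay [(0.47, [227, 125], 239), (0.2, [293, 309], 631)]
board_small [(0.79, [366, 245], 2787)]
board_long [(0.73, [315, 167], 2679), (0.39, [366, 248], 2863)]
jar [(0.78, [272, 214], 477)]
knob [(0.59, [241, 187], 248)]
wrist 62.31500863275237 276.2986574829558 220.71394507328424 [[0.297, 0.955, -0.0, -0.699], [0.929, -0.288, 0.232, -0.027], [0.222, -0.069, -0.973, 0.388], [0.0, 0.0, 0.0, 1.0]]
```

Run:
```python
import cv2
for n,(x0,x1,y0,y1) in {"top":(120,440,120,320),"side":(150,470,100,400)}.items():
    c=cv2.imread(f"pics/{n}0.png")[y0:y1,x0:x1];k=min(800/(x1-x0),600/(y1-y0))
    cv2.imwrite(f"pics/{n}0c.png",cv2.resize(c,None,fx=k,fy=k,interpolation=cv2.INTER_CUBIC))
```

```text
(no output)
```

View pics/top0.png

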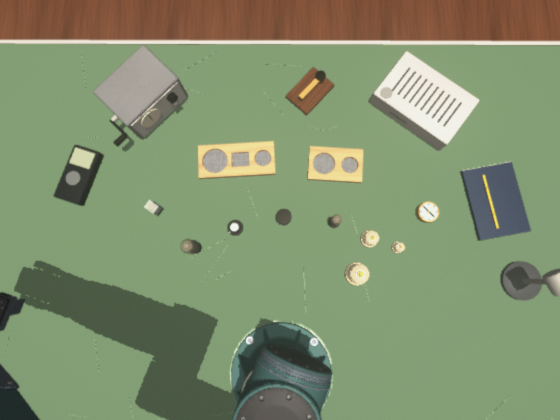

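View pics/top0c.png

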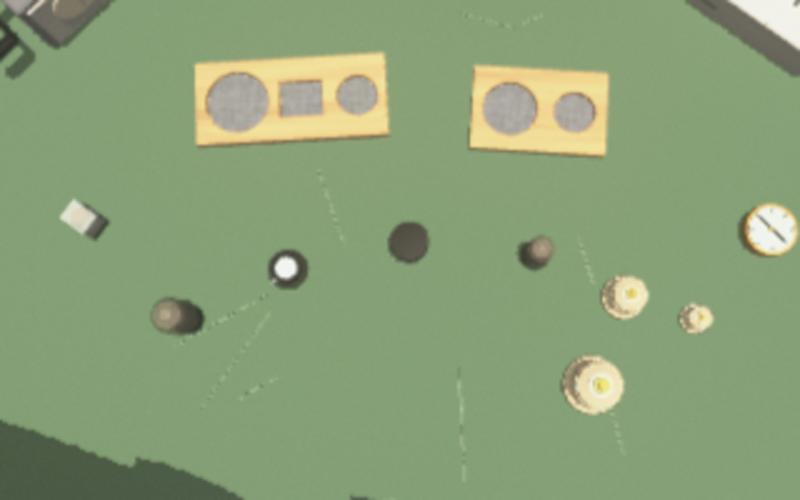

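View pics/side0c.png

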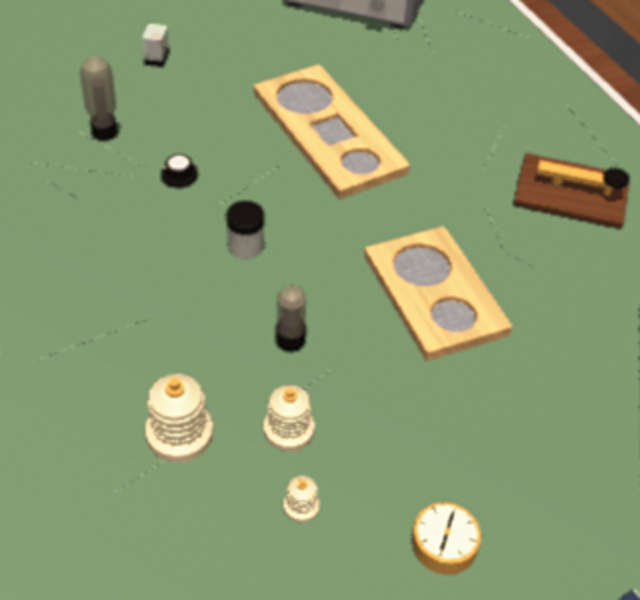

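View pics/wrist0.png

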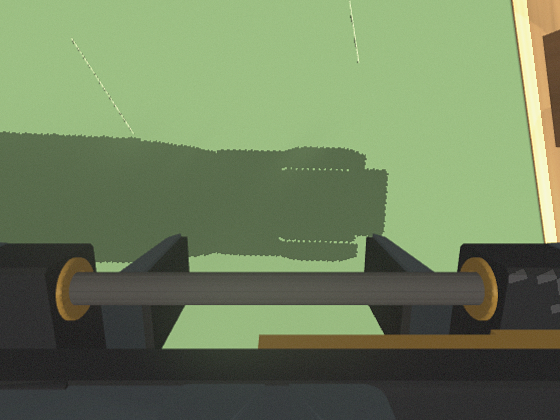

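The views show three insulators in the top image: large at (357,273), middle at (370,238) and small at (398,246). The middle one, about 50 mm across the flange, fits the description. In the same image the relay is at (152,208), the tall tube at (189,247), the short tube at (336,220), the compass at (428,212), the jar at (284,217) and the knob at (235,228). Next I'll measure them.

```bash
cat > h.py <<'E'
import numpy as np,cv2,pickle
def cloud(p):
    H,W=p["range_z"].shape;f=H/2/np.tan(np.radians(p["fovy"])/2)
    v,u=np.mgrid[0:H,0:W];z=p["range_z"]
    c=np.stack([(u-p["cx"])/f*z,(v-p["cy"])/f*z,z],-1)
    E=p["extrinsics"];w=(c-E[:3,3])@E[:3,:3]
    w[z<=0]=np.nan
    return w
def proj(p,P):
    f=420/2/np.tan(np.radians(p["fovy"])/2);E=p["extrinsics"];c=E[:3,:3]@np.asarray(P)+E[:3,3]
    return c[0]/c[2]*f+p["cx"],c[1]/c[2]*f+p["cy"]
E
python3 - <<'E'
from h import *
for n in("top","side"):
    p=pickle.load(open(f"pics/{n}0.pkl","rb"));w=cloud(p)
    z=w[...,2]
    m=(np.nan_to_num(z)>0.006)&(w[...,0]>0.3)&(w[...,0]<0.75)&(abs(w[...,1])<0.5)
    t=z[(abs(z)<0.006)];print(n,"table",np.nanmedian(t),np.nanstd(t))
    k,l,s,c=cv2.connectedComponentsWithStats(m.astype(np.uint8))
    for i in range(1,k):
        if s[i,4]<25: continue
        P=w[l==i];print(c[i].round(),s[i,4],"min",P.min(0).round(3),"max",P.max(0).round(3),"med",np.median(P,0).round(3))
E
```

```text
top table 0.0017481057041524375 0.002106753762229224
[137. 115.] 1416 min [0.677 0.362 0.006] max [0.75  0.499 0.136] med [0.719 0.42  0.121]
[431. 126.] 1641 min [ 0.65  -0.5    0.006] max [ 0.75  -0.325  0.073] med [ 0.713 -0.428  0.065]
[119. 136.] 137 min [0.636 0.463 0.062] max [0.703 0.499 0.084] med [0.661 0.48  0.079]
[236. 160.] 2498 min [0.557 0.027 0.006] max [0.675 0.268 0.025] med [0.614 0.148 0.016]
[335. 164.] 1780 min [ 0.548 -0.238  0.006] max [ 0.656 -0.069  0.025] med [ 0.603 -0.15   0.016]
[153. 208.] 172 min [0.443 0.364 0.006] max [0.492 0.405 0.053] med [0.461 0.38  0.047]
[427. 212.] 375 min [ 0.432 -0.451  0.006] max [ 0.49  -0.387  0.032] med [ 0.46  -0.414  0.026]
[283. 217.] 208 min [ 0.416 -0.021  0.006] max [0.469 0.022 0.062] med [0.436 0.002 0.056]
[334. 221.] 136 min [ 0.413 -0.162  0.006] max [ 0.442 -0.129  0.085] med [ 0.426 -0.142  0.075]
[235. 228.] 194 min [0.387 0.123 0.006] max [0.431 0.169 0.029] med [0.408 0.145 0.02 ]
[369. 239.] 245 min [ 0.357 -0.266  0.007] max [ 0.404 -0.223  0.069] med [ 0.38  -0.242  0.052]
[190. 247.] 251 min [0.326 
[... 823 characters left out ...]
0.434 -0.01   0.051]
[368. 246.] 2681 min [ 0.547 -0.235  0.006] max [ 0.656 -0.066  0.022] med [ 0.602 -0.159  0.015]
[295. 259.] 435 min [ 0.412 -0.164  0.006] max [ 0.445 -0.134  0.083] med [ 0.424 -0.157  0.05 ]
[495. 321.] 3629 min [ 0.648 -0.5    0.006] max [ 0.75  -0.327  0.07 ] med [ 0.704 -0.45   0.065]
[252. 307.] 80 min [ 0.3   -0.235  0.007] max [ 0.313 -0.2    0.071] med [ 0.303 -0.222  0.019]
[294. 309.] 624 min [ 0.356 -0.276  0.006] max [ 0.405 -0.231  0.069] med [ 0.376 -0.26   0.042]
[300. 349.] 298 min [ 0.341 -0.348  0.006] max [ 0.373 -0.32   0.047] med [ 0.354 -0.338  0.031]
[373. 368.] 942 min [ 0.43  -0.449  0.006] max [ 0.492 -0.389  0.03 ] med [ 0.458 -0.423  0.025]
```

```bash
cat > fit.py <<'E'
from h import *
from scipy.optimize import least_squares
prof={ # piecewise (z0,z1,R), top z
"tube_tall":([(0,22,17),(46,98,20)],118),"tube_short":([(0,22,17),(26,70,15)],80),
"insulator":([(0,10,25),(14,50,19.5)],66),"compass":([(0,24,30)],24),"jar":([(0,54,22.5)],54),"knob":([(0,5,24)],22)}
init={"tube_tall":(.346,.258),"tube_short":(.427,-.147),"insulator":(.380,-.248),"compass":(.46,-.418),"jar":(.437,0),"knob":(.408,.143)}
def fitround(w,name,xy0):
    # 2D outer-silhouette: points must be within radius R(z); side points at R
    segs,top=prof[name];segs=[[a/1e3,b/1e3,r/1e3] for a,b,r in segs]
    Rm=max(s[2] for s in segs)
    P=w[np.hypot(w[...,0]-xy0[0],w[...,1]-xy0[1])<Rm+.012];P=P[P[:,2]>.005]
    def res(c):
        d=np.hypot(P[:,0]-c[0],P[:,1]-c[1]);best=np.abs(P[:,2]-top/1e3)+np.maximum(d-Rm,0)
        for i,(a,b,r) in enumerate(segs):
            dz=np.maximum(np.maximum(a-P[:,2],P[:,2]-b),0)
            best=np.minimum(best,np.hypot(d-r,dz))
            # top faces
            best=np.minimum(best,np.hypot(np.abs(P[:,2]-b),np.maximum(d-r,0)))
        return best
    r=least_squares(res,xy0,loss="soft_l1",f_scale=.002,diff_step=1e-3)
    return r.x,np.median(res(r.x)),len(P)
def boards(w):
    out={}
    for n,c,ext in(("board_small",(.603,-.15),(.1,.16)),("board_long",(.614,.148),(.1,.23))):
        z=np.nan_to_num(w[...,2]);m=(z>.011)&(z<.022)&(abs(w[...,0]-c[0])<.075)&(abs(w[...,1]-c[1])<.14)
        m=cv2.morphologyEx(m.astype(np.uint8),cv2.MORPH_OPEN,np.ones((3,3)));k,l,s,_=cv2.connectedComponentsWithStats(m);l=l==1+np.argmax(s[1:,4])
        P=w[l][:,:2].astype(np.float32)
        def cost(q):
            R=np.array([[np.cos(q[2]),np.sin(q[2])],[-np.sin(q[2]),np.cos(q[2])]]);L=(P-q[:2])@R.T
            return L
        (cx,cy),(a,b),ang=cv2.minAreaRect(P)
        h=cv2.convexHull(P)[:,0]
        yaw=np.radians(ang);yaw=(yaw+np.pi/4)%(np.pi/2)-np.pi/4
        out[n]=(cx,cy,yaw,a,b)
    return out
if __name__=="__main__":
    import sys
    for n in("top","side"):
        p=pickle.load(open(f"pics/{n}0.pkl","rb"));w=cloud(p)
        for k,v in init.items():
            x,e,N=fitround(w,k,v);print(n,k,x.round(4),round(e*1e3,2),N)
        for k,v in boards(w).items():print(n,k,np.round(v,4))
        # relay top
        P=w[(np.hypot(w[...,0]-.466,w[...,1]-.383)<.04)];P=P[P[:,2]>.036][:,:2].astype(np.float32)
        print("relay",cv2.minAreaRect(P))
E
python3 fit.py
```

```text
top tube_tall [0.3472 0.2605] 2.31 267
top tube_short [ 0.4297 -0.146 ] 1.32 144
top insulator [ 0.3808 -0.2476] 2.96 269
top compass [ 0.4615 -0.4178] 1.86 389
top jar [4.396e-01 2.000e-04] 2.15 226
top knob [0.4111 0.1438] 3.02 228
top board_small [ 0.6032 -0.15   -0.0494  0.1601  0.1007]
top board_long [0.6141 0.1482 0.0706 0.1015 0.2305]
relay ((0.4623580276966095, 0.3853679895401001), (0.03596142679452896, 0.026522010564804077), 56.5101318359375)
side tube_tall [0.3465 0.2602] 1.91 588
side tube_short [ 0.429  -0.1459] 0.92 443
side insulator [ 0.381  -0.2493] 1.45 636
side compass [ 0.4615 -0.418 ] 1.12 955
side jar [0.4386 0.0032] 1.15 475
side knob [0.4078 0.1427] 2.2 227
side board_small [ 0.6032 -0.1507 -0.0507  0.1644  0.104 ]
side board_long [0.6138 0.1465 0.0652 0.1041 0.2343]
relay ((0.4625469446182251, 0.38495174050331116), (0.04378825053572655, 0.028255436569452286), 53.31135940551758)
```

Run:
```python
import cv2
from h import *
c=cv2.imread("pics/side0.png")[270:370,200:340]
cv2.imwrite("pics/ins.png",cv2.resize(c,None,fx=5.5,fy=5.5,interpolation=cv2.INTER_CUBIC))
p=pickle.load(open("pics/side0.pkl","rb"));w=cloud(p)
for n,(r0,r1,c0,c1) in {"large":(280,335,215,262),"mid":(290,330,268,320),"small":(333,365,285,318)}.items():
    P=w[r0:r1,c0:c1].reshape(-1,3);P=P[P[:,2]>.006];print(n,np.percentile(P,[1,99],axis=0).round(3).tolist())
```

```text
large [[0.249, -0.244, 0.007], [0.308, -0.191, 0.087]]
mid [[0.357, -0.274, 0.007], [0.402, -0.233, 0.066]]
small [[0.342, -0.347, 0.006], [0.372, -0.32, 0.044]]
```

View pics/ins.png

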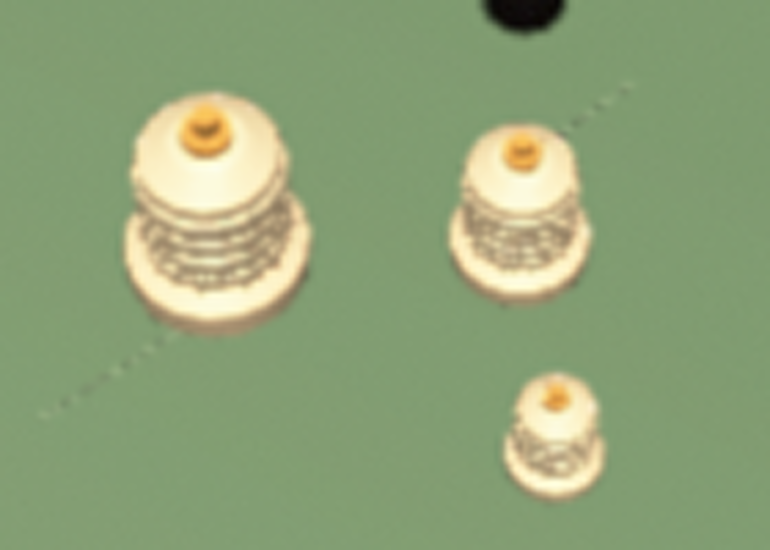

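carry_out(
  rows="0.95 -1 0 -0.75;0.95 -1 0 -0.75;0.95 -1 0 -0.75;0.95 -1 0 -0.75;0.95 -1 0 -0.75;0.95 -1 0 -0.75;0.95 -1 0 -0.75;0.95 -1 0 -0.75;0.95 -1 0 -0.75;0.95 -1 0 -0.75;0.95 -1 0 -0.75;0.95 -1 0 -0.75",
  claw=-1,
  grip_force=20,
)

```text
clock: 2.05
ee_pos: [0.5476, 0.3057, 0.2266]
tcp_rot: [3.136, -0.001, 1.866]
wrist_force: [0.1, 0.7, -0.3]
width: 0.0913
```

The crop shows the large insulator upper left (87 mm tall by depth), the middle one upper right (66 mm) and the small one lower right (45 mm). The middle one, at side (294,309) and top (370,238), is the right one.

carry_out(
  rows="0 -1 0 0;0 -1 0 0;0 -1 0 0;0 -1 0 0;0 -1 0 0;0 -1 0 0;0 -1 0 0;0 -1 0 0;0 -1 0 0;0 -1 0 0;-0.6 -1 0 0;-0.6 -1 0 0",
)

```text
clock: 3.05
ee_pos: [0.5172, -0.073, 0.2288]
tcp_rot: [3.129, 0.0, 1.857]
wrist_force: [1.2, -0.6, -0.4]
width: 0.0912
```

```bash
cat > d.py <<'E'
import sys
from cell import ctrl
import numpy as np
s=ctrl.observe();t=np.array([float(a) for a in sys.argv[1:4]])
y=s["tcp_rot"][2];print("pos",s["ee_pos"].round(4),"units",((t-s["ee_pos"])/.03).round(2),"jaw",round(np.degrees(y)-90,1),"F",s["wrist_force"].round(1),"w",round(s["width"],4))
if len(sys.argv)>4:
    j=float(sys.argv[4]);d=(j-(np.degrees(y)-90)+90)%180-90;print("spin",round(d/6,2))
E
python3 d.py .381 -.2485 .13
```

```text
pos [ 0.5172 -0.073   0.2288] units [-4.54 -5.85 -3.29] jaw 16.4 F [ 1.2 -0.6 -0.4] w 0.0912
```

carry_out(
  rows="-0.75 -0.98 -0.4 0;-0.75 -0.98 -0.4 0;-0.75 -0.98 -0.4 0;-0.75 -0.98 -0.4 0;-0.75 -0.98 -0.4 0;-0.75 -0.98 -0.4 0;0 0 0 0;0 0 0 0;0 0 0 0",
)

```text
clock: 3.8
ee_pos: [0.3732, -0.2615, 0.1568]
tcp_rot: [3.123, 0.005, 1.851]
wrist_force: [-0.6, -0.2, -0.2]
width: 0.0913
```

```bash
python3 d.py .381 -.2485 .027
```

```text
pos [ 0.3732 -0.2615  0.1568] units [ 0.26  0.43 -4.33] jaw 16.0 F [-0.6 -0.2 -0.2] w 0.0913
```

carry_out(
  rows="0.13 0.22 -0.7 0;0.13 0.21 -0.7 0;0 0 -0.6 0;0 0 0 0;0 0 0 0",
)

```text
clock: 4.22
ee_pos: [0.3864, -0.2463, 0.0981]
tcp_rot: [3.119, 0.01, 1.856]
wrist_force: [-0.1, -0.4, 1.0]
width: 0.0913
```

```bash
python3 d.py .381 -.2485 .027
python3 - <<'E'
from cell import ctrl
import cv2
p=ctrl.capture("wrist");cv2.imwrite("pics/w1.png",p["color"])
E
```

```text
pos [ 0.3864 -0.2463  0.0981] units [-0.18 -0.07 -2.37] jaw 16.3 F [-0.1 -0.4  1. ] w 0.0913
```

View pics/w1.png

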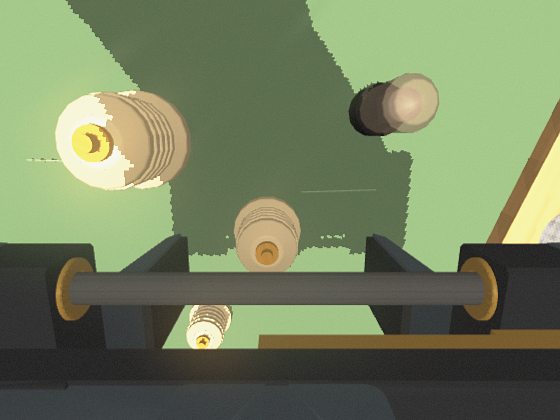

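carry_out(
  rows="-0.09 -0.04 -0.6 0;-0.09 -0.03 -0.6 0;0 0 -0.6 0;0 0 -0.45 0;0 0 0 0;0 0 0 0",
)

```text
clock: 4.77
ee_pos: [0.3868, -0.2503, 0.0363]
tcp_rot: [3.112, 0.019, 1.859]
wrist_force: [-0.0, 0.5, -0.2]
width: 0.0913
```

```bash
python3 d.py .381 -.2485 .027
python3 - <<'E'
from cell import ctrl
from h import *
p=ctrl.capture("wrist");print(proj(p,(.381,-.2485,.066)),proj(p,(.381,-.2485,.01)));cv2.imwrite("pics/w2.png",p["color"])
E
```

```text
pos [ 0.3868 -0.2503  0.0363] units [-0.19  0.06 -0.31] jaw 16.5 F [-0.   0.5 -0.2] w 0.0913
(np.float64(265.1465864837334), np.float64(294.19110400108895)) (np.float64(265.3236393974377), np.float64(248.3480589599038))
```

View pics/w2.png

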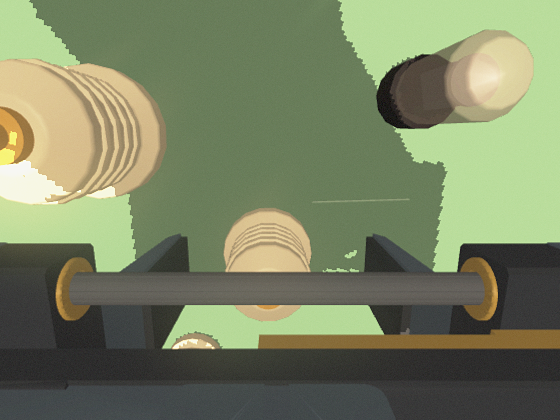

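carry_out(
  rows="-0.2 0.06 -0.3 0;0 0 0 0",
)

```text
clock: 4.98
ee_pos: [0.3818, -0.2492, 0.0291]
tcp_rot: [3.109, 0.022, 1.86]
wrist_force: [-1.4, 0.0, -0.6]
width: 0.0909
```

carry_out(
  rows="0 0 0 0;0 0 0 0;0 0 0 0",
  claw=0.2,
)

```text
clock: 5.23
ee_pos: [0.3821, -0.2495, 0.0303]
tcp_rot: [3.108, 0.024, 1.859]
wrist_force: [1.2, 0.2, 0.0]
width: 0.0741
```

```bash
python3 d.py .381 -.2485 .027
```

```text
pos [ 0.3821 -0.2495  0.0303] units [-0.04  0.03 -0.11] jaw 16.5 F [1.2 0.2 0. ] w 0.0741
```

carry_out(
  rows="0 0 -0.1 0;0 0 0 0;0 0 0 0;0 0 0 0",
  claw=1,
  grip_force=25,
)

```text
clock: 5.57
ee_pos: [0.3825, -0.2498, 0.0275]
tcp_rot: [3.108, 0.024, 1.859]
wrist_force: [0.6, 0.2, -0.2]
width: 0.0474
```

```bash
cat >> d.py <<'E'
from scipy.spatial.transform import Rotation as Ro
v=Ro.from_euler("xyz",s["tcp_rot"]).as_matrix()[:,2];p=s["ee_pos"][:2]/np.linalg.norm(s["ee_pos"][:2])
print("tilt xy",v[:2].round(4),"rad/tan",round(v[:2]@p,4),round(v[1]*p[0]-v[0]*p[1],4),"clock",s["clock"],"q",s["joint_positions"].round(2))
E
python3 d.py .605 -.115 .037
```

```text
pos [ 0.3825 -0.2498  0.0275] units [7.42 4.49 0.32] jaw 16.5 F [ 0.6  0.2 -0.2] w 0.0474
tilt xy [ 0.0393 -0.0138] rad/tan 0.0405 0.0099 clock 5.5667 q [-0.64  0.36  2.28  0.03  0.46 -0.95]
```

carry_out(
  rows="0 0 0 0;0 0 0 0;0 0 0 0",
)

```text
clock: 5.82
ee_pos: [0.3824, -0.2498, 0.0275]
tcp_rot: [3.108, 0.024, 1.86]
wrist_force: [-1.3, 0.3, 1.4]
width: 0.0377
```

carry_out(
  rows="0 0 1 0;0 0 1 0;0 0 0.5 0;0 0 0 0",
)

```text
clock: 6.15
ee_pos: [0.3806, -0.2485, 0.1032]
tcp_rot: [3.112, 0.019, 1.859]
wrist_force: [0.8, -0.9, -1.2]
width: 0.0373
```

```bash
python3 d.py .605 -.115 .09 -3
```

```text
pos [ 0.3806 -0.2485  0.1032] units [ 7.48  4.45 -0.44] jaw 16.5 F [ 0.8 -0.9 -1.2] w 0.0373
spin -3.26
tilt xy [ 0.0342 -0.0101] rad/tan 0.0342 0.0102 clock 6.15 q [-0.64  0.19  2.28  0.02  0.64 -0.94]
```

carry_out(
  rows="0.93 0.56 0 0;0.93 0.56 0 0;0.93 0.56 0 0;0.93 0.56 0 0;0.93 0.56 0 0;0.93 0.56 0 0;0.93 0.56 0 0;0.93 0.56 0 0;0 0 0 0;0 0 0 0;0 0 0 0",
)

```text
clock: 7.07
ee_pos: [0.6107, -0.1045, 0.0933]
tcp_rot: [3.115, 0.018, 1.857]
wrist_force: [-0.6, 0.1, -0.8]
width: 0.037
```

```bash
python3 d.py .605 -.115 .038
python3 - <<'E'
from cell import ctrl
import cv2
p=ctrl.capture("side");cv2.imwrite("pics/s1.png",p["color"])
E
```

```text
pos [ 0.6107 -0.1045  0.0933] units [-0.19 -0.35 -1.84] jaw 16.4 F [-0.6  0.1 -0.8] w 0.037
tilt xy [ 0.0308 -0.0092] rad/tan 0.0319 -0.0039 clock 7.0667 q [-0.21  0.43  1.96 -0.    0.72 -0.49]
```

View pics/s1.png

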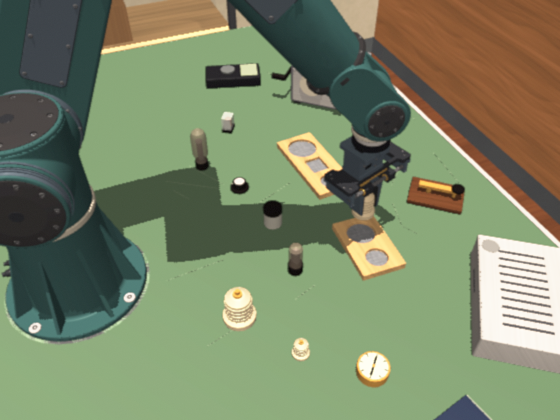

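The insulator is held over the small board, with its base at about (365,213) in the side view. I'll lower it next.

carry_out(
  rows="-0.17 -0.35 -0.8 0;0 0 -0.8 0;0 0 0 0;0 0 0 0",
)

```text
clock: 7.45
ee_pos: [0.602, -0.1177, 0.0438]
tcp_rot: [3.116, 0.017, 1.854]
wrist_force: [0.6, -0.4, -1.6]
width: 0.0374
```

```bash
python3 d.py .606 -.115 .036
```

```text
pos [ 0.602  -0.1177  0.0438] units [ 0.13  0.09 -0.26] jaw 16.2 F [ 0.6 -0.4 -1.6] w 0.0374
tilt xy [ 0.0297 -0.0092] rad/tan 0.0309 -0.0033 clock 7.45 q [-0.23  0.5   1.97 -0.    0.64 -0.51]
```

carry_out(
  rows="0.13 0.09 -0.2 0;0 0 -0.07 0;0 0 0 0;0 0 0 0",
)

```text
clock: 7.78
ee_pos: [0.6065, -0.1157, 0.0378]
tcp_rot: [3.114, 0.018, 1.852]
wrist_force: [0.2, 0.7, -1.8]
width: 0.0371
```

carry_out(
  rows="0 0 0 0;0 0 0 0;0 0 0 0;0 0 0 0;0 0 0 0;0 0 0 0",
  claw=-0.3,
)

```text
clock: 8.28
ee_pos: [0.6082, -0.1157, 0.0403]
tcp_rot: [3.111, 0.02, 1.853]
wrist_force: [0.6, 0.1, 0.6]
width: 0.0593
```

```bash
python3 d.py .606 -.115 .036
```

```text
pos [ 0.6082 -0.1157  0.0403] units [-0.07  0.02 -0.14] jaw 16.2 F [0.6 0.1 0.6] w 0.0593
tilt xy [ 0.0353 -0.0105] rad/tan 0.0367 -0.0037 clock 8.2833 q [-0.22  0.51  1.97 -0.    0.63 -0.5 ]
```

carry_out(
  rows="0 0 1 0;0 0 1 0;0 0 1 0;0 0 1 0;0 0 1 0;-0.6 1 0 0;-0.6 1 0 0;-0.6 1 0 0;-0.6 1 0 0;-0.6 1 0 0;-0.6 1 0 0;-0.6 1 0 0",
  claw=-1,
)

```text
clock: 9.28
ee_pos: [0.4779, 0.097, 0.1985]
tcp_rot: [3.107, 0.021, 1.845]
wrist_force: [0.2, 0.5, -0.8]
width: 0.091
```

carry_out(
  rows="-0.8 1 0 0;-0.8 1 0 0;-0.8 1 0 0;-0.8 1 0 0;-0.7 0.7 0 0;0 0 0 0;0 0 0 0",
)

```text
clock: 9.87
ee_pos: [0.3511, 0.2472, 0.1997]
tcp_rot: [3.104, 0.019, 1.849]
wrist_force: [-0.2, 0.3, -0.9]
width: 0.0912
```

```bash
python3 d.py .3468 .260 .064
python3 - <<'E'
from cell import ctrl
from fit import *
for n in("side","top"):
    p=ctrl.capture(n);cv2.imwrite(f"pics/{n}2.png",p["color"]);w=cloud(p)
    print(n,"ins",fitround(w-np.array([0,0,.008]),"insulator",(.605,-.115)),"tube",fitround(w,"tube_tall",(.3468,.26)))
E
```

```text
pos [0.3511 0.2472 0.1997] units [-0.14  0.43 -4.52] jaw 16.0 F [-0.2  0.3 -0.9] w 0.0912
tilt xy [ 0.0419 -0.0083] rad/tan 0.0294 -0.0309 clock 9.8667 q [ 0.58 -0.04  2.29 -0.04  0.86  0.32]
side ins (array([ 0.60637416, -0.11494326]), np.float64(0.002023321045355334), 600) tube (array([0.34686757, 0.25840766]), np.float64(0.0032114727107476343), 714)
top ins (array([ 0.60623911, -0.11441311]), np.float64(0.004083148712682519), 355) tube (array([0.34425021, 0.25844422]), np.float64(0.38246105247681106), 1089)
```

View pics/side2.png

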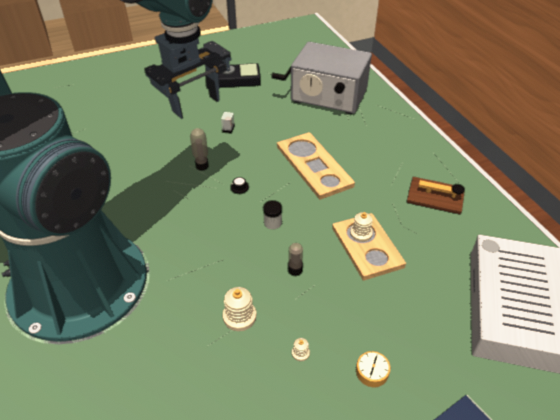

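The insulator is seated in its recess at side (362,228); the fit is 1.3 mm off centre. Tall tube next.

carry_out(
  rows="-0.14 0.43 -0.5 0;0 0 -0.8 0;0 0 0 0;0 0 0 0",
)

```text
clock: 10.3
ee_pos: [0.3514, 0.2577, 0.1608]
tcp_rot: [3.101, 0.019, 1.842]
wrist_force: [0.1, -0.0, 1.0]
width: 0.0911
```

```bash
python3 d.py .3468 .260 .064
```

```text
pos [0.3514 0.2577 0.1608] units [-0.15  0.08 -3.23] jaw 15.5 F [ 0.1 -0.   1. ] w 0.0911
tilt xy [ 0.0438 -0.0076] rad/tan 0.0309 -0.032 clock 10.3 q [ 0.6   0.04  2.3  -0.04  0.77  0.36]
```

carry_out(
  rows="-0.18 0.06 -0.9 0;-0.06 0 -0.9 0;-0.06 0 -0.9 0;0 0 0 0;0 0 0 0",
)

```text
clock: 10.72
ee_pos: [0.3477, 0.2585, 0.0827]
tcp_rot: [3.096, 0.018, 1.835]
wrist_force: [0.4, 0.5, 0.7]
width: 0.0912
```

```bash
python3 d.py .3468 .260 .064;  python3 - <<'E'
from cell import ctrl
from h import *
p=ctrl.capture("wrist");cv2.imwrite("pics/w3.png",p["color"])
E
```

```text
pos [0.3477 0.2585 0.0827] units [-0.03  0.05 -0.62] jaw 15.2 F [0.4 0.5 0.7] w 0.0912
tilt xy [ 0.0485 -0.005 ] rad/tan 0.036 -0.033 clock 10.7167 q [ 0.6   0.2   2.33 -0.06  0.58  0.39]
```

View pics/w3.png

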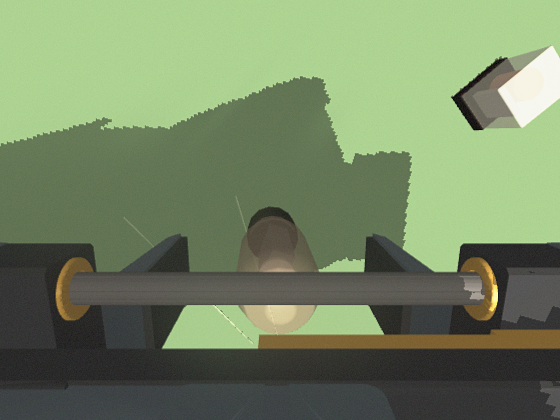

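The tube stands centred between the open fingers at (278,270). I'll descend and close.

carry_out(
  rows="-0.08 0.05 -0.65 0;0 0 0 0;0 0 0 0",
)

```text
clock: 11.02
ee_pos: [0.3488, 0.2613, 0.0683]
tcp_rot: [3.09, 0.016, 1.834]
wrist_force: [0.1, 0.2, -0.3]
width: 0.0909
```

carry_out(
  rows="0 0 0 0;0 0 0 0;0 0 0 0;0 0 0 0;0 0 0 0;0 0 0 0;0 0 0 0;0 0 0 0;0 0 0 0;0 0 0 0",
  claw=1,
  grip_force=25,
)

```text
clock: 11.85
ee_pos: [0.3514, 0.2626, 0.0739]
tcp_rot: [3.084, 0.014, 1.834]
wrist_force: [-0.9, -0.5, 2.3]
width: 0.0406
```

```bash
python3 d.py .3468 .260 .064
```

```text
pos [0.3514 0.2626 0.0739] units [-0.15 -0.09 -0.33] jaw 15.1 F [-0.9 -0.5  2.3] w 0.0406
tilt xy [0.059  0.0019] rad/tan 0.0484 -0.0338 clock 11.85 q [ 0.61  0.22  2.32 -0.06  0.54  0.4 ]
```

carry_out(
  rows="0 0 0.5 0;0 0 1 0;0 0 1 0;0 0 0.8 0",
)

```text
clock: 12.18
ee_pos: [0.3476, 0.26, 0.1709]
tcp_rot: [3.095, 0.017, 1.834]
wrist_force: [0.8, 1.1, -0.5]
width: 0.0396
```

```bash
python3 d.py .601 -.192 .17;  python3 - <<'E'
from cell import ctrl
from h import *
p=ctrl.capture("side");cv2.imwrite("pics/s3.png",p["color"][60:260,100:400].repeat(2,0).repeat(2,1))
E
```

```text
pos [0.3476 0.26   0.1709] units [  8.45 -15.07  -0.03] jaw 15.1 F [ 0.8  1.1 -0.5] w 0.0396
tilt xy [ 0.0492 -0.0048] rad/tan 0.0365 -0.0333 clock 12.1833 q [ 0.61  0.02  2.3  -0.05  0.79  0.38]
```

View pics/s3.png

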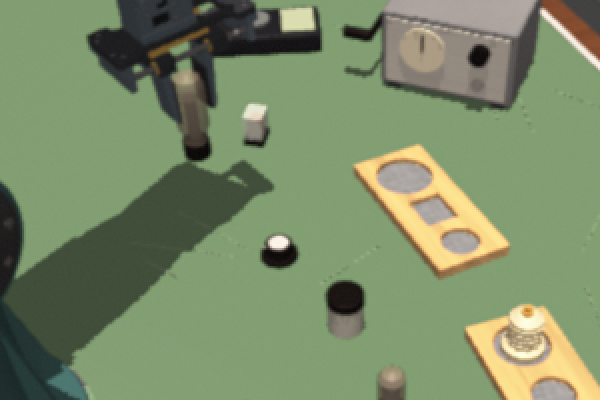

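carry_out(
  rows="0.5 -0.4 0 0;0.8 -0.8 0 0;0.8 -0.8 0 0;0.8 -1 0 0;0.8 -1 0 0;0.8 -1 0 0;0.8 -1 0 0;0.6 -1 0 0;0.5 -1 0 0;0.5 -1 0 0;0.4 -1 0 0;0.3 -1 0 0",
)

```text
clock: 13.23
ee_pos: [0.5857, -0.082, 0.175]
tcp_rot: [3.083, 0.014, 1.842]
wrist_force: [-0.0, 0.7, -0.1]
width: 0.0397
```

```bash
python3 d.py .601 -.192 .17
```

```text
pos [ 0.5857 -0.082   0.175 ] units [ 0.51 -3.67 -0.17] jaw 15.5 F [-0.   0.7 -0.1] w 0.0397
tilt xy [0.0605 0.0025] rad/tan 0.0596 0.0108 clock 13.2333 q [-0.18  0.25  2.01  0.02  0.82 -0.47]
```

carry_out(
  rows="0.2 -1 -0.2 0;0.2 -1 -0.3 0;0.1 -1 -0.3 0;0 -0.6 -0.2 0;0 0 0 0;0 0 0 0",
)

```text
clock: 13.73
ee_pos: [0.602, -0.2017, 0.1406]
tcp_rot: [3.083, 0.014, 1.837]
wrist_force: [-0.2, 0.9, -0.7]
width: 0.0395
```

```bash
python3 d.py .601 -.192 .13;  cat > tube.py <<'E'
from cell import ctrl
from h import *
import sys
# args: camera, hint x y, zmin zmax of base band
def look(n,x,y,z0,z1,tag,R=.035):
    p=ctrl.capture(n);w=cloud(p)
    m=(np.hypot(w[...,0]-x,w[...,1]-y)<R)&(w[...,2]>z0)&(w[...,2]<z1)
    P=w[m];hsv=p["color"][m]
    u,v=proj(p,(x,y,(z0+z1)/2));u,v=int(u),int(v)
    c=p["color"][max(0,v-75):v+75,max(0,u-100):u+100];cv2.imwrite(f"pics/{tag}.png",cv2.resize(c,None,fx=4,fy=4,interpolation=cv2.INTER_CUBIC))
    print(n,len(P),"zmin",P[:,2].min().round(4))
    for a in np.arange(z0,z1,.012):
        Q=P[(P[:,2]>=a)&(P[:,2]<a+.012)]
        if len(Q)>5: print(round(a,3),len(Q),Q.min(0).round(4),Q.max(0).round(4))
if __name__=="__main__":look(sys.argv[1],*map(float,sys.argv[2:6]),sys.argv[6])
E
python3 tube.py side .605 -.192 .03 .13 s4
```

```text
pos [ 0.602  -0.2017  0.1406] units [-0.03  0.32 -0.35] jaw 15.2 F [-0.2  0.9 -0.7] w 0.0395
tilt xy [0.0607 0.0016] rad/tan 0.057 0.0208 clock 13.7333 q [-0.37  0.37  1.93  0.03  0.78 -0.66]
side 309 zmin 0.0664
0.066 55 [ 0.5864 -0.2207  0.0664] [ 0.6171 -0.1985  0.0779]
0.078 77 [ 0.5855 -0.2213  0.0782] [ 0.6148 -0.1899  0.0898]
0.09 54 [ 0.5868 -0.2207  0.0904] [ 0.6132 -0.197   0.1015]
0.102 44 [ 0.583  -0.2226  0.1029] [ 0.6089 -0.1959  0.1139]
0.114 57 [ 0.5812 -0.2254  0.1146] [ 0.6167 -0.2007  0.1256]
0.126 22 [ 0.5764 -0.2249  0.1263] [ 0.6277 -0.2052  0.1298]
```

View pics/s4.png

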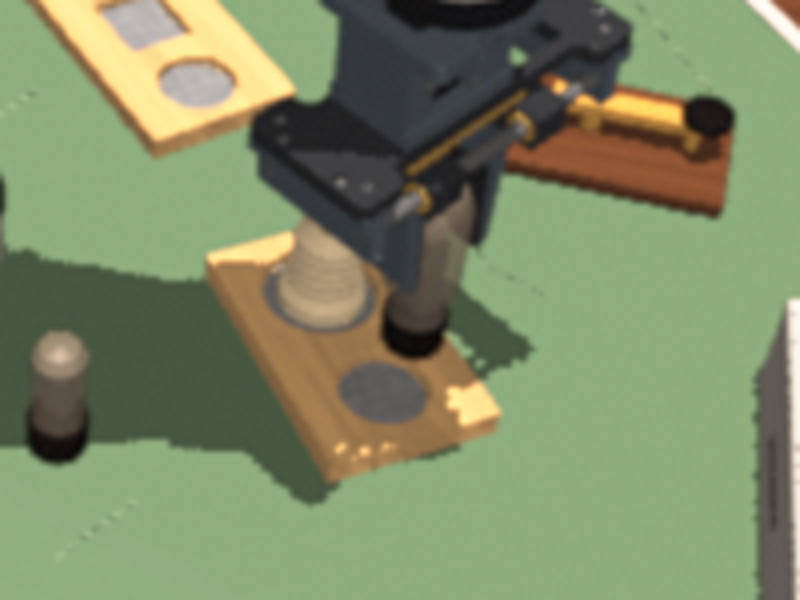

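The tube hangs upright at (415,330) in the crop. Its base is 2 mm to −y of the TCP and 74 mm below it. I'll shift about 12 mm in +y and lower it.

carry_out(
  rows="0 0.39 -0.1 0;-0.05 0 -0.6 0;-0.05 0 -0.5 0;0 0 0 0;0 0 0 0",
)

```text
clock: 14.2
ee_pos: [0.5993, -0.1824, 0.1047]
tcp_rot: [3.081, 0.015, 1.841]
wrist_force: [0.1, -0.7, -0.2]
width: 0.0395
```

```bash
python3 d.py .601 -.190 .083; python3 tube.py side .603 -.192 .018 .13 s5
```

```text
pos [ 0.5993 -0.1824  0.1047] units [ 0.06 -0.25 -0.72] jaw 15.5 F [ 0.1 -0.7 -0.2] w 0.0395
tilt xy [0.0621 0.0018] rad/tan 0.0589 0.0198 clock 14.2 q [-0.34  0.41  1.96  0.03  0.71 -0.64]
side 611 zmin 0.018
0.018 59 [ 0.5695 -0.2246  0.018 ] [ 0.6367 -0.1594  0.0296]
0.03 48 [ 0.5839 -0.2025  0.0316] [ 0.6144 -0.1726  0.0417]
0.042 74 [ 0.5829 -0.2017  0.0421] [ 0.6152 -0.171   0.054 ]
0.054 50 [ 0.5841 -0.2006  0.0541] [ 0.6129 -0.1779  0.0653]
0.066 36 [ 0.5812 -0.2035  0.0662] [ 0.6063 -0.1766  0.078 ]
0.078 54 [ 0.5785 -0.2055  0.0782] [ 0.6128 -0.1799  0.0897]
0.09 74 [ 0.5699 -0.2052  0.0903] [ 0.6262 -0.1821  0.102 ]
0.102 92 [ 0.5687 -0.2065  0.1021] [ 0.6297 -0.1862  0.1137]
0.114 96 [ 0.5688 -0.2074  0.1142] [ 0.631 -0.188  0.126]
0.126 28 [ 0.5688 -0.2064  0.1262] [ 0.6298 -0.1852  0.1299]
```

View pics/s5.png

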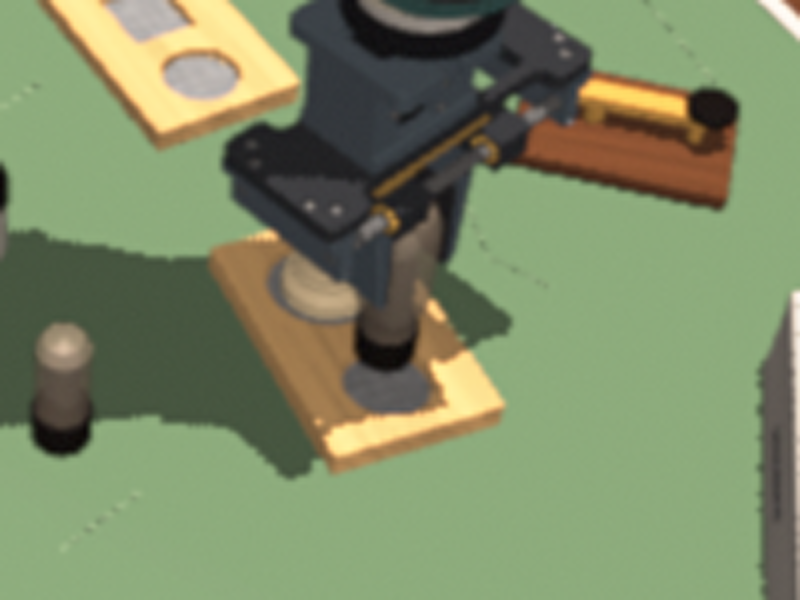

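carry_out(
  rows="0.05 -0.2 -0.2 0;0 0 -0.3 0;0 0 0 0",
)

```text
clock: 14.5
ee_pos: [0.6022, -0.1879, 0.091]
tcp_rot: [3.079, 0.017, 1.843]
wrist_force: [-1.0, 0.4, -0.6]
width: 0.0394
```

```bash
python3 d.py .601 -.189 .082
```

```text
pos [ 0.6022 -0.1879  0.091 ] units [-0.04 -0.04 -0.3 ] jaw 15.6 F [-1.   0.4 -0.6] w 0.0394
tilt xy [0.065  0.0009] rad/tan 0.0618 0.0203 clock 14.5 q [-0.35  0.44  1.95  0.04  0.69 -0.65]
```

carry_out(
  rows="-0.05 -0.03 -0.2 0;-0.03 0 -0.12 0;0 0 0 0",
)

```text
clock: 14.75
ee_pos: [0.6015, -0.19, 0.0826]
tcp_rot: [3.076, 0.019, 1.842]
wrist_force: [-4.3, -0.2, 7.7]
width: 0.0399
```

```bash
python3 d.py .601 -.189 .082; python3 tube.py side .603 -.192 .018 .06 s6
```

```text
pos [ 0.6015 -0.19    0.0826] units [-0.02  0.03 -0.02] jaw 15.6 F [-4.3 -0.2  7.7] w 0.0399
tilt xy [ 0.0681 -0.0005] rad/tan 0.0651 0.02 clock 14.75 q [-0.35  0.45  1.96  0.04  0.67 -0.65]
side 225 zmin 0.018
0.018 106 [ 0.568  -0.2269  0.018 ] [ 0.6376 -0.166   0.03  ]
0.03 54 [ 0.5854 -0.2081  0.0302] [ 0.6172 -0.1858  0.0418]
0.042 29 [ 0.5853 -0.2102  0.0422] [ 0.6058 -0.1885  0.054 ]
0.054 36 [ 0.5817 -0.2125  0.0542] [ 0.6148 -0.1871  0.0599]
```

View pics/s6.png

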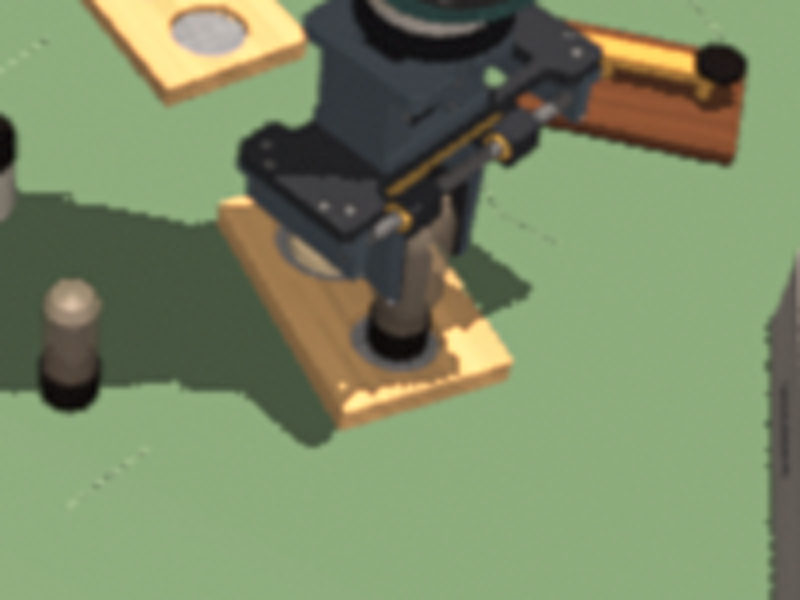

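The tube's base is inside the recess at (400,340) with an 8 N contact force, so it is on the floor. Releasing.

carry_out(
  rows="0 0 0 0;0 0 0 0;0 0 0 0;0 0 0 0",
  claw=0,
)

```text
clock: 15.13
ee_pos: [0.6013, -0.1905, 0.0823]
tcp_rot: [3.076, 0.019, 1.841]
wrist_force: [-0.7, 0.2, 0.5]
width: 0.0453
```

carry_out(
  rows="0 0 0 0;0 0 0 0;0 0 0 0;0 0 0 0",
  claw=-1,
)

```text
clock: 15.47
ee_pos: [0.601, -0.1905, 0.0819]
tcp_rot: [3.076, 0.019, 1.841]
wrist_force: [-0.2, -0.1, -0.7]
width: 0.0693
```

```bash
python3 d.py .601 -.189 .082; python3 tube.py side .603 -.192 .018 .06 s7
```

```text
pos [ 0.601  -0.1905  0.0819] units [-0.    0.05  0.  ] jaw 15.5 F [-0.2 -0.1 -0.7] w 0.0693
tilt xy [ 0.068  -0.0005] rad/tan 0.0649 0.0201 clock 15.4667 q [-0.35  0.45  1.96  0.04  0.67 -0.65]
side 213 zmin 0.018
0.018 101 [ 0.5681 -0.2256  0.018 ] [ 0.6361 -0.1685  0.0298]
0.03 60 [ 0.587  -0.2078  0.0304] [ 0.6153 -0.1899  0.0411]
0.042 27 [ 0.5859 -0.2092  0.0421] [ 0.6093 -0.1935  0.0539]
0.054 25 [ 0.584  -0.2101  0.0543] [ 0.6103 -0.1947  0.0599]
```

View pics/s7.png

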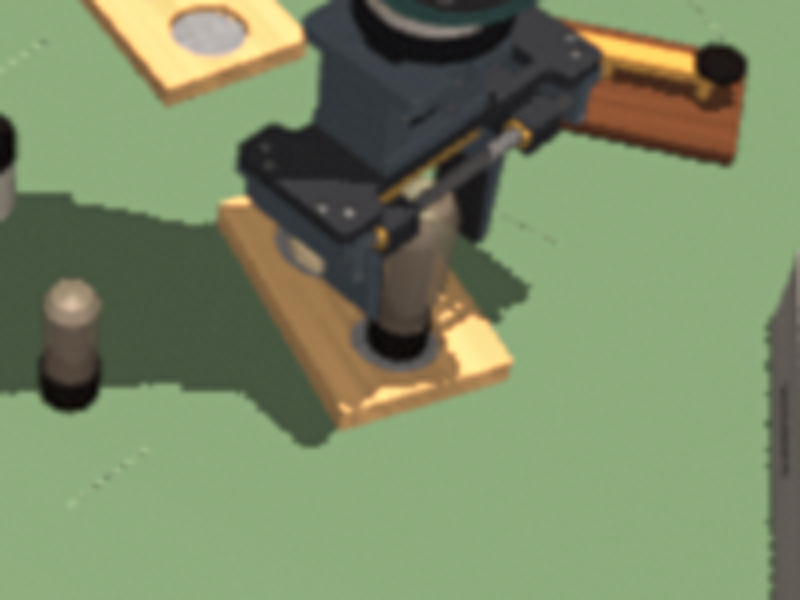

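Tall tube released and standing, in order after the insulator. The tool's tilt has crept up to 0.07 rad, so I'll rise and turn the wrist half a turn on the way to the compass. That points the tilt the other way, and later drift should cancel it.

carry_out(
  rows="0 0 1 0;0 0 1 0;0 0 1 0;0 0 1 0;-0.3 -0.6 0 -1;-0.3 -0.6 0 -1;-0.3 -0.6 0 -1;-0.3 -0.6 0 -1;-0.3 -0.6 0 -1;-0.3 -0.6 0 -1;-0.3 -0.6 0 -1;-0.3 -0.6 0 -1",
)

```text
clock: 16.52
ee_pos: [0.5257, -0.337, 0.2087]
tcp_rot: [3.074, 0.017, 0.973]
wrist_force: [0.2, 0.4, 0.1]
width: 0.0913
```

```bash
python3 d.py .4615 -.418 .15
```

```text
pos [ 0.5257 -0.337   0.2087] units [-2.14 -2.7  -1.96] jaw -34.2 F [0.2 0.4 0.1] w 0.0913
tilt xy [ 0.0463 -0.052 ] rad/tan 0.0671 -0.0188 clock 16.5167 q [-0.6   0.26  1.94 -0.02  0.88  0.01]
```

carry_out(
  rows="-0.2 -0.23 0 -1;-0.2 -0.23 0 -1;-0.2 -0.23 0 -1;-0.2 -0.23 0 -1;-0.2 -0.23 0 -1;-0.2 -0.23 0 -1;-0.2 -0.23 0 -1;-0.2 -0.23 0 -1;-0.1 -0.1 0 -1;-0.1 -0.1 0 -1;0 0 0 -1;0 0 0 -1",
)

```text
clock: 17.52
ee_pos: [0.466, -0.4045, 0.2087]
tcp_rot: [3.073, 0.018, -0.353]
wrist_force: [1.1, 0.1, 0.3]
width: 0.0915
```

carry_out(
  rows="0 0 0 -1;0 0 0 -1;0 0 0 -1;0 0 0 -1;0 0 0 -1;0 0 0 -1;0 0 -0.5 -1;0 0 -0.5 -1;0 0 0 0;0 0 0 0",
)

```text
clock: 18.35
ee_pos: [0.4661, -0.4047, 0.1786]
tcp_rot: [3.073, 0.017, -1.237]
wrist_force: [0.6, 0.3, 0.2]
width: 0.0911
```

```bash
python3 d.py .4615 -.418 .06;  python3 - <<'E'
from cell import ctrl
from fit import *
for n in("side","top"):
    p=ctrl.capture(n);cv2.imwrite(f"pics/{n}8.png",p["color"]);w=cloud(p)
    print(n,"comp",fitround(w,"compass",(.4615,-.418)),"tube",fitround(w-np.array([0,0,.008]),"tube_tall",(.601,-.19)),"ins",fitround(w-np.array([0,0,.008]),"insulator",(.605,-.115))[0])
p=ctrl.capture("wrist");cv2.imwrite("pics/w8.png",p["color"]);print(proj(p,(.4615,-.418,.024)))
E
```

```text
pos [ 0.4661 -0.4047  0.1786] units [-0.15 -0.44 -3.95] jaw -160.9 F [0.6 0.3 0.2] w 0.0911
tilt xy [-0.0704 -0.007 ] rad/tan -0.0486 -0.0515 clock 18.35 q [-0.73  0.33  1.9  -0.06  0.96  2.11]
side comp (array([ 0.46095667, -0.41848542]), np.float64(0.39929898540662095), 7126) tube (array([ 0.59866517, -0.1843765 ]), np.float64(0.0035421607159999424), 393) ins [ 0.60497422 -0.11448083]
top comp (array([ 0.46247259, -0.41742118]), np.float64(0.45549409547407926), 1092) tube (array([ 0.60244322, -0.18837954]), np.float64(0.004429170060941567), 375) ins [ 0.60596857 -0.11441044]
(np.float64(274.5478791532768), np.float64(196.92870003042722))
```

View pics/side8.png

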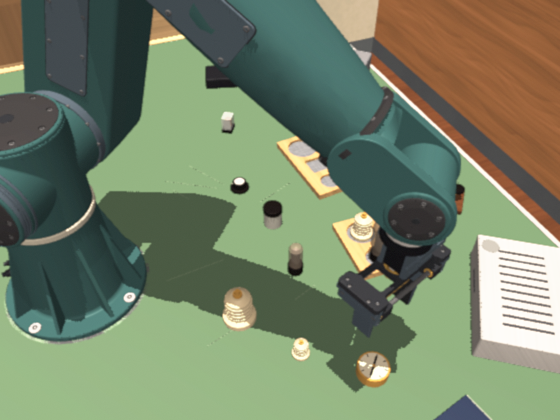

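View pics/w8.png

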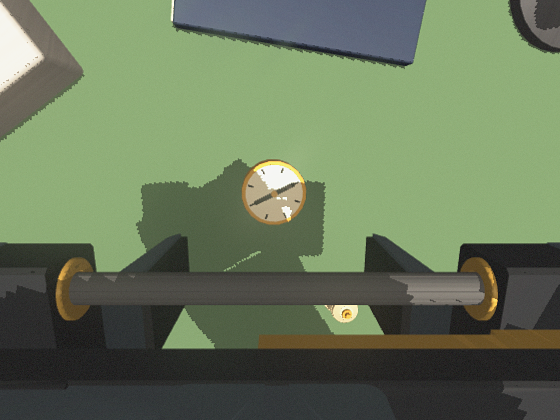

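Compass centred at (274,192) in the wrist view, matching its projected position. The tubes and insulator stand as placed. Descending.

carry_out(
  rows="-0.15 -0.44 -1 0;0 0 -1 0;0 0 -1 0;0 0 -0.8 0;0 0 0 0;0 0 0 0",
)

```text
clock: 19.0
ee_pos: [0.4647, -0.4211, 0.0683]
tcp_rot: [3.078, 0.006, -1.223]
wrist_force: [0.2, 0.7, 0.1]
width: 0.0912
```

```bash
python3 d.py .4615 -.418 .021
```

```text
pos [ 0.4647 -0.4211  0.0683] units [-0.11  0.1  -1.58] jaw -160.1 F [0.2 0.7 0.1] w 0.0912
tilt xy [-0.0615 -0.016 ] rad/tan -0.0348 -0.0531 clock 19.0 q [-0.75  0.5   1.91 -0.08  0.77  2.1 ]
```

carry_out(
  rows="-0.14 0.12 -0.6 0;-0.04 0.03 -0.6 0;-0.02 0.02 -0.35 0;0 0 0 0;0 0 0 0",
)

```text
clock: 19.42
ee_pos: [0.4625, -0.4192, 0.0292]
tcp_rot: [3.083, -0.003, -1.219]
wrist_force: [0.7, 0.1, 0.3]
width: 0.0915
```

```bash
python3 d.py .4615 -.418 .021
python3 - <<'E'
from cell import ctrl
from h import *
p=ctrl.capture("wrist");cv2.imwrite("pics/w9.png",p["color"]);print(proj(p,(.4615,-.418,.024)))
E
```

```text
pos [ 0.4625 -0.4192  0.0292] units [-0.03  0.04 -0.27] jaw -159.8 F [0.7 0.1 0.3] w 0.0915
tilt xy [-0.0545 -0.0229] rad/tan -0.025 -0.0535 clock 19.4167 q [-0.75  0.55  1.92 -0.08  0.69  2.1 ]
(np.float64(277.46120586711584), np.float64(275.92842152563617))
```

View pics/w9.png

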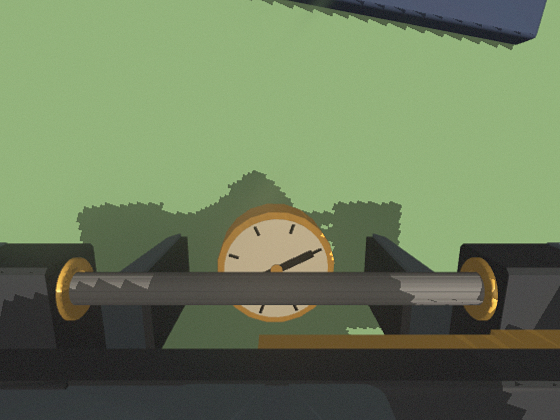

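Compass centred between the fingers at (276,263).

carry_out(
  rows="-0.04 0.05 -0.35 0;0 0 0 0;0 0 0 0",
  claw=0.1,
)

```text
clock: 19.72
ee_pos: [0.4628, -0.4189, 0.021]
tcp_rot: [3.084, -0.007, -1.218]
wrist_force: [-0.0, 0.2, 0.3]
width: 0.0745
```

carry_out(
  rows="0 0 -0.05 0;0 0 0 0;0 0 0 0;0 0 0 0;0 0 0 0;0 0 0 0",
  claw=1,
  grip_force=30,
)

```text
clock: 20.22
ee_pos: [0.4629, -0.4191, 0.0198]
tcp_rot: [3.085, -0.007, -1.218]
wrist_force: [0.5, -0.6, -1.3]
width: 0.0595
```

```bash
python3 d.py .4615 -.418 .021
```

```text
pos [ 0.4629 -0.4191  0.0198] units [-0.05  0.04  0.04] jaw -159.8 F [ 0.5 -0.6 -1.3] w 0.0595
tilt xy [-0.0511 -0.0261] rad/tan -0.0204 -0.0536 clock 20.2167 q [-0.75  0.57  1.92 -0.09  0.67  2.11]
```

carry_out(
  rows="0 0 0.6 0;0 0 1 0;0 0 1 0;0 0 1 0;0 0.3 1 0;0 0.5 0.6 0;0 0.8 0 0.5;0.2 1 0 1;0.2 1 0 1;0.2 1 0 1;0.2 1 0 1;0.2 1 0 1",
)

```text
clock: 21.22
ee_pos: [0.4906, -0.2167, 0.1836]
tcp_rot: [3.084, -0.008, -0.628]
wrist_force: [0.3, -0.2, -0.8]
width: 0.0594
```

```bash
python3 d.py .6096 .212 .17
python3 - <<'E'
from cell import ctrl
from h import *
p=ctrl.capture("side");cv2.imwrite("pics/s10.png",p["color"])
E
```

```text
pos [ 0.4906 -0.2167  0.1836] units [ 3.97 14.29 -0.45] jaw -126.0 F [ 0.3 -0.2 -0.8] w 0.0594
tilt xy [-0.0271 -0.051 ] rad/tan -0.0042 -0.0576 clock 21.2167 q [-0.43  0.18  2.08 -0.07  0.88  1.82]
```

View pics/s10.png

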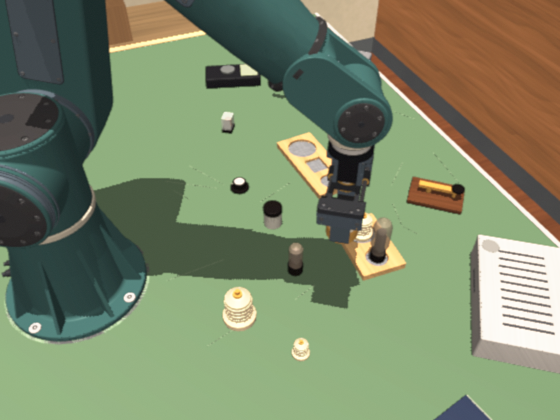

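The compass is lifted and the tall tube stands in its recess at (380,250), next to the insulator. I'll carry the compass across to the long board.

carry_out(
  rows="0.28 1 0 1;0.28 1 0 1;0.28 1 0 1;0.28 1 0 1;0.28 1 0 0.5;0.28 1 0 0;0.28 1 0 0;0.28 1 0 0;0.28 1 0 0;0.28 1 0 0;0.28 1 0 0;0.28 1 0 0",
)

```text
clock: 22.27
ee_pos: [0.5914, 0.1634, 0.1841]
tcp_rot: [3.084, -0.007, -0.124]
wrist_force: [0.9, -0.5, -1.7]
width: 0.0593
```

carry_out(
  rows="0.2 0.9 -0.3 0;0.2 0.6 -0.5 0;0 0 -0.5 0;0 0 0 0;0 0 0 0",
)

```text
clock: 22.68
ee_pos: [0.6048, 0.2164, 0.1439]
tcp_rot: [3.086, -0.009, -0.119]
wrist_force: [0.4, 0.2, -0.7]
width: 0.0592
```

```bash
python3 d.py .6096 .212 .031
python3 - <<'E'
from cell import ctrl
from h import *
p=ctrl.capture("side");cv2.imwrite("pics/s11.png",cv2.resize(p["color"][60:240,220:440],None,fx=3,fy=3))
w=cloud(p);m=(np.hypot(w[...,0]-.61,w[...,1]-.212)<.06)&(w[...,2]>.03);P=w[m]
hsv=cv2.cvtColor(p["color"],cv2.COLOR_BGR2HSV)[m];g=(hsv[:,0]>8)&(hsv[:,0]<30)&(hsv[:,1]>100)
Q=P[g];print(len(Q),Q.min(0),Q.max(0))
E
```

```text
pos [0.6048 0.2164 0.1439] units [ 0.16 -0.15 -3.76] jaw -96.8 F [ 0.4  0.2 -0.7] w 0.0592
tilt xy [ 0.0023 -0.0567] rad/tan -0.017 -0.0541 clock 22.6833 q [ 0.33  0.4   1.88 -0.07  0.88  2.06]
184 [0.56405473 0.17504402 0.12596502] [0.61971612 0.26375255 0.2567618 ]
```

View pics/s11.png

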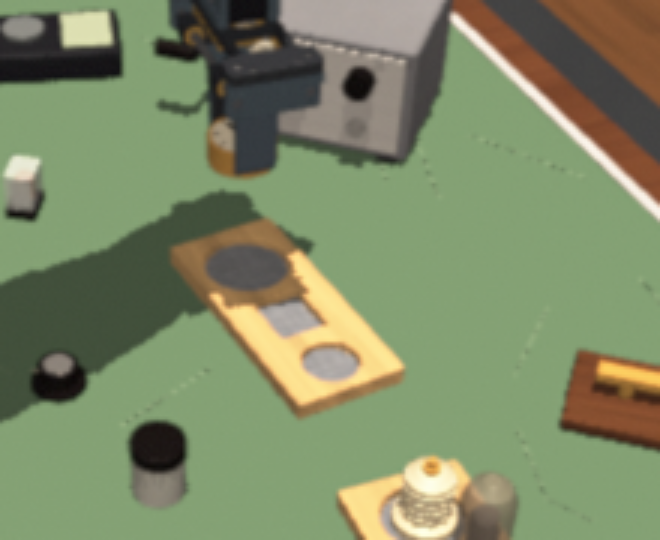

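carry_out(
  rows="0.1 -0.15 -0.8 0;0 0 -0.9 0;0 0 -0.8 0;0 0 0 0;0 0 0 0",
)

```text
clock: 23.15
ee_pos: [0.6096, 0.2074, 0.0722]
tcp_rot: [3.087, -0.014, -0.124]
wrist_force: [-0.2, 0.4, -0.9]
width: 0.0594
```

```bash
python3 d.py .610 .212 .031
```

```text
pos [0.6096 0.2074 0.0722] units [ 0.01  0.15 -1.37] jaw -97.1 F [-0.2  0.4 -0.9] w 0.0594
tilt xy [ 0.007  -0.0554] rad/tan -0.0112 -0.0547 clock 23.15 q [ 0.31  0.5   1.89 -0.08  0.76  2.07]
```

carry_out(
  rows="0 0.14 -0.5 0;-0.02 0 -0.5 0;0 0 -0.15 0;0 0 0 0;0 0 0 0",
)

```text
clock: 23.57
ee_pos: [0.611, 0.2115, 0.0392]
tcp_rot: [3.089, -0.018, -0.125]
wrist_force: [-0.4, -0.3, -1.5]
width: 0.0594
```

```bash
python3 d.py .610 .212 .031
python3 - <<'E'
from cell import ctrl
from h import *
p=ctrl.capture("side");cv2.imwrite("pics/s12.png",cv2.resize(p["color"][100:210,260:400],None,fx=5,fy=5,interpolation=cv2.INTER_CUBIC))
E
```

```text
pos [0.611  0.2115 0.0392] units [-0.03  0.02 -0.27] jaw -97.2 F [-0.4 -0.3 -1.5] w 0.0594
tilt xy [ 0.0115 -0.054 ] rad/tan -0.0068 -0.0548 clock 23.5667 q [ 0.32  0.56  1.89 -0.08  0.71  2.08]
```

View pics/s12.png

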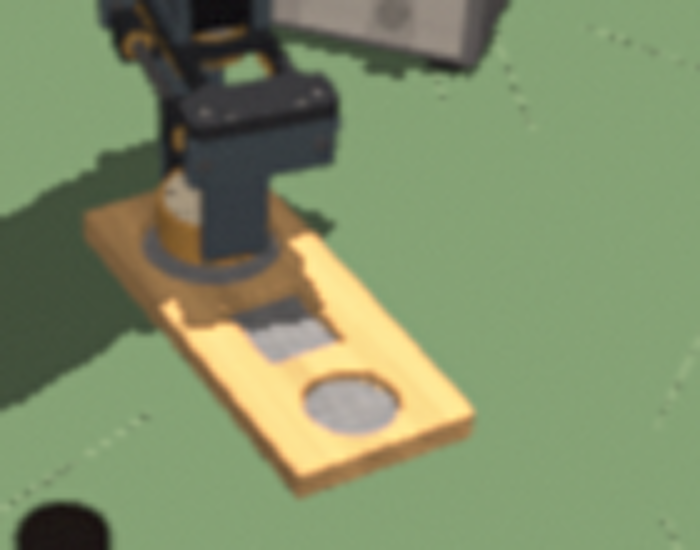

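The compass sits above its recess, centred at about (210,235) in the crop. I'll lower it the last 8 mm and release.

carry_out(
  rows="-0.03 0.02 -0.25 0;0 0 -0.07 0;0 0 0 0",
)

```text
clock: 23.87
ee_pos: [0.6109, 0.2126, 0.0301]
tcp_rot: [3.09, -0.02, -0.125]
wrist_force: [0.5, -1.0, -0.9]
width: 0.0599
```

carry_out(
  rows="0 0 0 0;0 0 0 0;0 0 0 0;0 0 0 0;0 0 0 0",
  claw=-0.7,
)

```text
clock: 24.28
ee_pos: [0.6115, 0.2128, 0.0309]
tcp_rot: [3.091, -0.021, -0.125]
wrist_force: [0.1, -0.6, -1.0]
width: 0.0774
```

carry_out(
  rows="0 0 0.7 0;0 0 1 0;0 0 1 0;0 0 1 0",
  claw=-1,
)

```text
clock: 24.62
ee_pos: [0.6071, 0.2113, 0.1391]
tcp_rot: [3.086, -0.011, -0.125]
wrist_force: [0.5, -0.5, -0.6]
width: 0.0909
```

```bash
python3 d.py .4625 .385 .12 -33.5
```

```text
pos [0.6071 0.2113 0.1391] units [-4.82  5.79 -0.64] jaw -97.2 F [ 0.5 -0.5 -0.6] w 0.0909
spin 10.61
tilt xy [ 0.0042 -0.0564] rad/tan -0.0146 -0.0546 clock 24.6167 q [ 0.32  0.41  1.88 -0.07  0.87  2.06]
```

carry_out(
  rows="-0.45 0.55 0.2 1;-0.45 0.55 0 1;-0.45 0.55 0 1;-0.45 0.55 0 1;-0.45 0.55 0 1;-0.45 0.55 0 1;-0.45 0.55 0 1;-0.45 0.55 0 1;-0.4 0.5 0 1;-0.3 0.3 0 1;0 0 0 0.6;0 0 0 0",
)

```text
clock: 25.62
ee_pos: [0.4765, 0.3755, 0.1574]
tcp_rot: [3.089, -0.028, 1.038]
wrist_force: [-0.5, 0.7, -0.9]
width: 0.0911
```

```bash
python3 d.py .4625 .385 .024 -33.5
python3 - <<'E'
from cell import ctrl
from fit import *
for n in("side","top"):
    p=ctrl.capture(n);cv2.imwrite(f"pics/{n}13.png",p["color"]);w=cloud(p)
    a,e,N=fitround(w-np.array([0,0,.008]),"compass",(.6096,.212));print(n,a,e,N)
    m=(np.hypot(w[...,0]-a[0],w[...,1]-a[1])<.025);print("top z",np.median(w[m][:,2]))
p=ctrl.capture("wrist");cv2.imwrite("pics/w13.png",p["color"]);w=cloud(p)
P=w[(np.hypot(w[...,0]-.4625,w[...,1]-.385)<.04)];
T=P[(P[:,2]>.04)&(P[:,2]<.055)];r=cv2.minAreaRect(T[:,:2].astype(np.float32));print(len(T),r,np.median(T[:,2]));print(proj(p,(.4625,.385,.046)))
E
```

```text
pos [0.4765 0.3755 0.1574] units [-0.47  0.32 -4.45] jaw -30.5 F [-0.5  0.7 -0.9] w 0.0911
spin -0.5
tilt xy [ 0.0592 -0.0022] rad/tan 0.0451 -0.0384 clock 25.6167 q [ 0.64  0.31  1.98 -0.05  0.81  1.21]
side [0.61051836 0.21257948] 0.001776925167333146 439
top z 0.03330932951016809
top [0.61026821 0.21341283] 0.0032974469053905567 481
top z 0.0344566109770047
1447 ((0.4637486934661865, 0.3833715617656708), (0.03533677011728287, 0.026983050629496574), 56.026546478271484) 0.04469827693738266
(np.float64(245.88624316112262), np.float64(223.30707725182944))
```

View pics/w13.png

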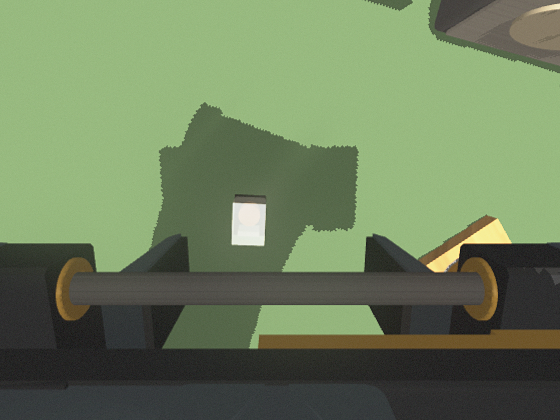

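View pics/side13.png

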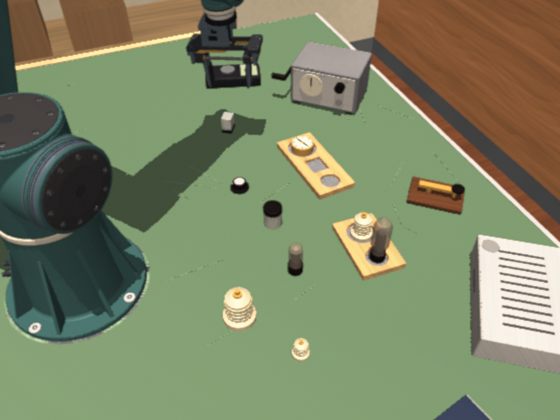

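Compass fully down, its top at about 33 mm, within 1 mm of centre. The relay shows at (249,220) in the wrist view, lined up with the jaws. Descending onto it.

carry_out(
  rows="-0.45 0.3 -1 -0.5;-0.04 -0.02 -1 0;-0.04 -0.02 -1 0;-0.03 -0.02 -0.6 0;0 0 0 0",
)

```text
clock: 26.18
ee_pos: [0.4632, 0.3819, 0.0482]
tcp_rot: [3.087, -0.035, 0.962]
wrist_force: [0.0, 0.1, 0.1]
width: 0.0915
```

```bash
python3 d.py .463 .3845 .024 -33.5
python3 - <<'E'
from cell import ctrl
from h import *
p=ctrl.capture("wrist");cv2.imwrite("pics/w14.png",p["color"])
E
```

```text
pos [0.4632 0.3819 0.0482] units [-0.01  0.09 -0.81] jaw -34.9 F [0.  0.1 0.1] w 0.0915
spin 0.23
tilt xy [ 0.0644 -0.0024] rad/tan 0.0482 -0.0428 clock 26.1833 q [ 0.67  0.47  2.01 -0.07  0.61  1.34]
```

View pics/w14.png

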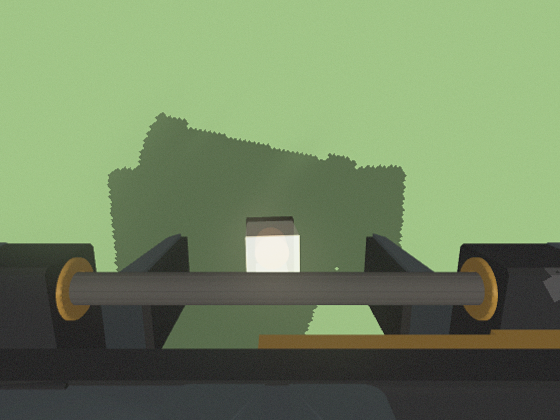

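The relay is centred and square between the fingers at (273,255). I'll go down and close.

carry_out(
  rows="-0.03 0.08 -0.6 0;-0.03 0 -0.3 0;0 0 0 0",
)

```text
clock: 26.48
ee_pos: [0.4646, 0.3855, 0.0254]
tcp_rot: [3.086, -0.04, 0.957]
wrist_force: [-1.1, -1.0, -0.4]
width: 0.0914
```

carry_out(
  rows="0 0 0 0;0 0 0 0;0 0 0 0;0 0 0 0;0 0 0 0;0 0 0 0;0 0 0 0;0 0 0 0;0 0 0 0;0 0 0 0",
  claw=1,
  grip_force=20,
)

```text
clock: 27.32
ee_pos: [0.4674, 0.3869, 0.0312]
tcp_rot: [3.084, -0.046, 0.956]
wrist_force: [-3.9, 0.6, 6.8]
width: 0.0276
```

```bash
python3 d.py .463 .3845 .024 -33.5
```

```text
pos [0.4674 0.3869 0.0312] units [-0.15 -0.08 -0.24] jaw -35.2 F [-3.9  0.6  6.8] w 0.0276
spin 0.29
tilt xy [0.0733 0.0041] rad/tan 0.0591 -0.0435 clock 27.3167 q [ 0.67  0.51  2.   -0.08  0.57  1.35]
```

carry_out(
  rows="0 0 0.7 0;0 0 1 0;0 0 1 0;0 0 0.8 0;0.5 -0.85 0 0.7;0.5 -0.85 0 0.7;0.5 -0.85 0 0.7;0.5 -0.85 0 0.7;0.5 -0.85 0 0.7;0.5 -0.85 0 0.7;0.5 -0.85 0 0.7;0.5 -0.85 0 0.7",
)

```text
clock: 28.32
ee_pos: [0.5874, 0.1773, 0.1407]
tcp_rot: [3.083, -0.044, 1.574]
wrist_force: [0.3, 0.3, -0.8]
width: 0.0271
```

carry_out(
  rows="0.2 -0.4 -0.3 0.4;0 0 -0.3 0;0 0 0 0;0 0 0 0",
)

```text
clock: 28.65
ee_pos: [0.5957, 0.16, 0.1218]
tcp_rot: [3.082, -0.044, 1.615]
wrist_force: [0.5, 1.2, -0.4]
width: 0.0267
```

```bash
python3 d.py .6148 .1354 .04 3.9; python3 tube.py side .611 .138 .04 .14 s15
```

```text
pos [0.5957 0.16   0.1218] units [ 0.64 -0.82 -2.73] jaw 2.5 F [ 0.5  1.2 -0.4] w 0.0267
spin 0.23
tilt xy [0.0573 0.0462] rad/tan 0.0674 0.0298 clock 28.65 q [0.21 0.37 1.98 0.05 0.73 0.13]
side 288 zmin 0.0891
0.088 43 [0.5817 0.1355 0.0891] [0.6104 0.1597 0.0999]
0.1 47 [0.5783 0.1352 0.1008] [0.6101 0.1506 0.1116]
0.112 55 [0.5776 0.1357 0.1121] [0.6171 0.1471 0.124 ]
0.124 79 [0.577  0.1347 0.1241] [0.6162 0.1691 0.1359]
0.136 64 [0.5765 0.1369 0.1361] [0.6171 0.1717 0.1396]
```

View pics/s15.png

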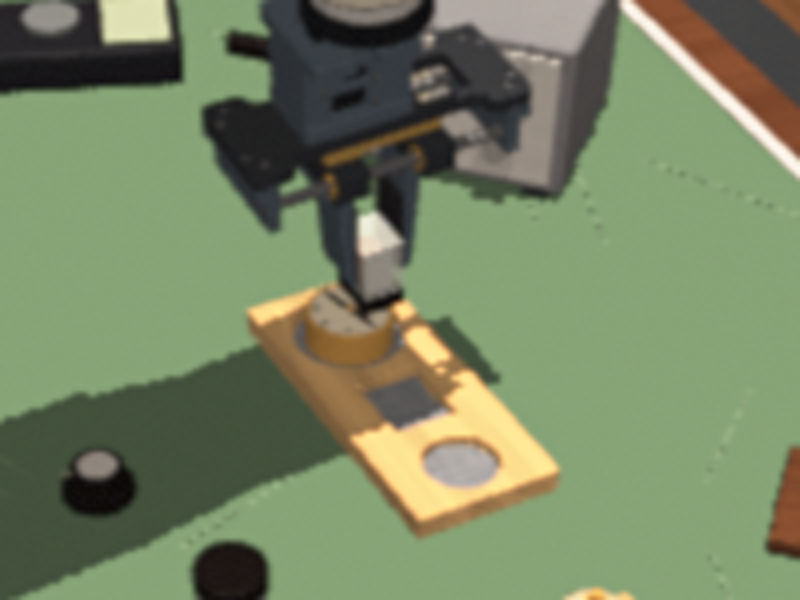

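Relay hanging upright at (378,265) in the crop, its centre about 5 mm to −y of the TCP.

carry_out(
  rows="0.6 -0.65 -0.1 0.2;0 0 -0.6 0;0 0 -0.6 0;0 0 -0.3 0;0 0 0 0",
)

```text
clock: 29.12
ee_pos: [0.6132, 0.1456, 0.0745]
tcp_rot: [3.08, -0.044, 1.639]
wrist_force: [-0.2, 0.7, -1.0]
width: 0.027
```

```bash
python3 d.py .6148 .1404 .042 3.9; python3 tube.py side .611 .138 .018 .14 s16
```

```text
pos [0.6132 0.1456 0.0745] units [ 0.05 -0.17 -1.08] jaw 3.9 F [-0.2  0.7 -1. ] w 0.027
spin -0.01
tilt xy [0.0584 0.0484] rad/tan 0.068 0.0336 clock 29.1167 q [0.18 0.46 1.96 0.06 0.66 0.07]
side 599 zmin 0.018
0.018 32 [0.5778 0.1036 0.018 ] [0.6433 0.1713 0.0215]
0.042 51 [0.5983 0.1202 0.043 ] [0.6281 0.161  0.0539]
0.054 47 [0.597  0.121  0.0542] [0.6271 0.1367 0.0655]
0.066 77 [0.5877 0.1209 0.0662] [0.6347 0.1614 0.0779]
0.078 128 [0.5854 0.1209 0.0786] [0.6362 0.1624 0.09  ]
0.09 99 [0.5843 0.119  0.09  ] [0.6361 0.1633 0.102 ]
0.102 73 [0.5827 0.1244 0.1022] [0.6377 0.1586 0.1139]
0.114 60 [0.5819 0.1242 0.1141] [0.6364 0.1648 0.1255]
0.126 29 [0.5805 0.1234 0.1265] [0.6351 0.1638 0.1371]
```

View pics/s16.png

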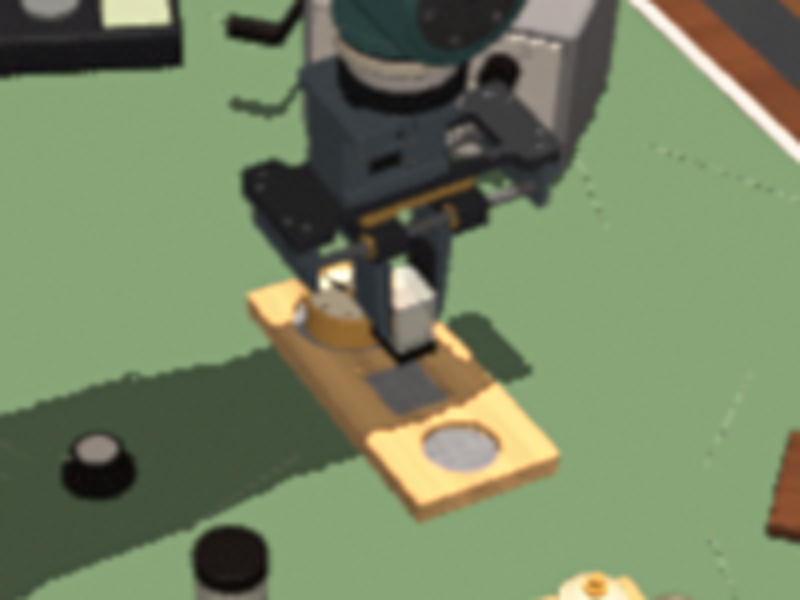

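carry_out(
  rows="0.05 -0.1 -0.4 0;-0.03 -0.02 -0.4 0;0 0 -0.15 0;0 0 0 0",
)

```text
clock: 29.5
ee_pos: [0.6147, 0.1434, 0.0465]
tcp_rot: [3.077, -0.045, 1.641]
wrist_force: [-0.1, 0.1, -1.2]
width: 0.0268
```

```bash
python3 d.py .6148 .1404 .042 3.9; python3 tube.py side .611 .138 .018 .08 s17
```

```text
pos [0.6147 0.1434 0.0465] units [ 0.   -0.1  -0.15] jaw 4.0 F [-0.1  0.1 -1.2] w 0.0268
spin -0.02
tilt xy [0.0616 0.0491] rad/tan 0.0711 0.0338 clock 29.5 q [0.18 0.5  1.96 0.07 0.61 0.06]
side 424 zmin 0.018
0.018 73 [0.577  0.1047 0.018 ] [0.6417 0.1638 0.0298]
0.03 51 [0.5914 0.1183 0.0303] [0.6356 0.1502 0.0419]
0.042 76 [0.587  0.1197 0.0421] [0.6375 0.1616 0.0539]
0.054 137 [0.5873 0.1181 0.054 ] [0.6375 0.1598 0.0656]
0.066 73 [0.5849 0.1215 0.0661] [0.637  0.1604 0.0779]
0.078 14 [0.5858 0.1191 0.0781] [0.638  0.1552 0.0798]
```

View pics/s17.png

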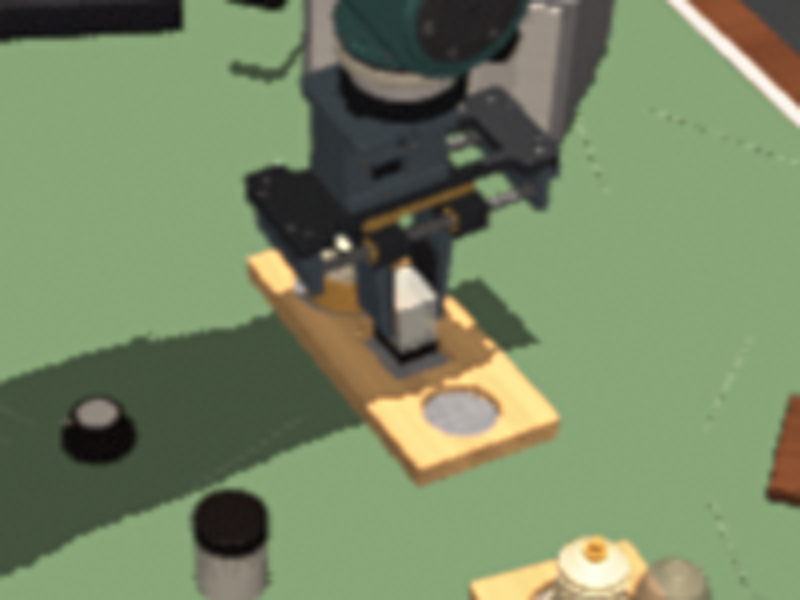

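carry_out(
  rows="0 -0.05 -0.15 0;-0.02 0 -0.1 0;0 0 0 0",
)

```text
clock: 29.8
ee_pos: [0.6154, 0.1419, 0.0403]
tcp_rot: [3.074, -0.045, 1.641]
wrist_force: [-0.7, 0.0, 0.7]
width: 0.0266
```

carry_out(
  rows="0 0 0 0;0 0 0 0;0 0 0 0;0 0 0 0;0 0 0 0;0 0 0 0",
  claw=-0.3,
)

```text
clock: 30.3
ee_pos: [0.616, 0.1418, 0.0408]
tcp_rot: [3.073, -0.045, 1.641]
wrist_force: [0.7, 0.1, -0.2]
width: 0.0589
```

carry_out(
  rows="0 0 0.7 0;0 0 1 0;0 0 1 0;0 0 1 0;0 0 1 0",
)

```text
clock: 30.72
ee_pos: [0.6105, 0.1407, 0.1794]
tcp_rot: [3.086, -0.044, 1.64]
wrist_force: [0.8, -0.3, -0.8]
width: 0.0589
```

```bash
python3 d.py .4293 -.146 .12;python3 tube.py side .611 .138 .018 .08 s18
python3 - <<'E'
from cell import ctrl
from h import *
p=ctrl.capture("wrist");cv2.imwrite("pics/w18.png",p["color"]);w=cloud(p)
P=w[(np.hypot(w[...,0]-.6148,w[...,1]-.1354)<.045)];T=P[(P[:,2]>.047)&(P[:,2]<.062)]
print(cv2.minAreaRect(T[:,:2].astype(np.float32)),np.median(T[:,2]))
E
```

```text
pos [0.6105 0.1407 0.1794] units [-6.04 -9.56 -1.98] jaw 4.0 F [ 0.8 -0.3 -0.8] w 0.0589
tilt xy [0.0527 0.0473] rad/tan 0.062 0.0343 clock 30.7167 q [0.17 0.3  1.94 0.05 0.84 0.07]
side 302 zmin 0.018
0.018 86 [0.5762 0.1155 0.018 ] [0.6428 0.1711 0.0299]
0.03 58 [0.6    0.1177 0.03  ] [0.6306 0.1566 0.0419]
0.042 88 [0.5988 0.1169 0.0422] [0.6293 0.157  0.0538]
0.054 70 [0.6008 0.1194 0.054 ] [0.6301 0.1565 0.0597]
((0.6182344555854797, 0.13632673025131226), (0.026365438476204872, 0.034841615706682205), 3.1780965328216553) 0.0526817464432674
```

View pics/s18.png

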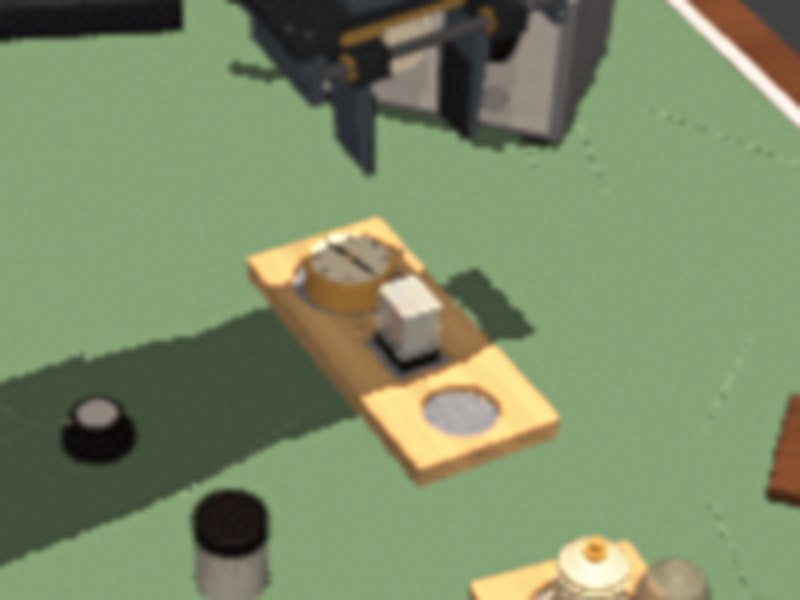

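View pics/w18.png

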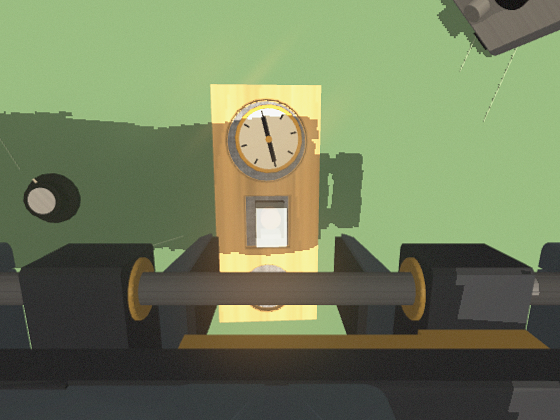

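Relay seated, its top at 53 mm; compass and relay are both in the long board. Short tube next.

carry_out(
  rows="-0.6 -0.95 0 0;-0.6 -0.95 0 0;-0.6 -0.95 0 0;-0.6 -0.95 0 0;-0.6 -0.95 0 0;-0.6 -0.95 0 0;-0.6 -0.95 0 0;-0.6 -0.95 0 0;-0.6 -0.9 -0.3 0;-0.2 -0.3 -0.6 0;0 0 0 0;0 0 0 0",
  claw=-1,
)

```text
clock: 31.82
ee_pos: [0.4357, -0.1306, 0.153]
tcp_rot: [3.075, -0.045, 1.643]
wrist_force: [-0.2, -0.1, 0.4]
width: 0.0907
```

```bash
python3 d.py .4293 -.146 .045
python3 - <<'E'
from cell import ctrl
from fit import *
p=ctrl.capture("wrist");cv2.imwrite("pics/w19.png",p["color"])
p=ctrl.capture("side");w=cloud(p);print(fitround(w,"tube_short",(.4293,-.146)))
E
```

```text
pos [ 0.4357 -0.1306  0.153 ] units [-0.21 -0.51 -3.6 ] jaw 4.1 F [-0.2 -0.1  0.4] w 0.0907
tilt xy [0.0634 0.0499] rad/tan 0.0464 0.066 clock 31.8167 q [-0.38  0.08  2.28  0.1   0.75 -0.53]
(array([ 0.42958232, -0.15389959]), np.float64(0.20420226559006005), 1831)
```

View pics/w19.png

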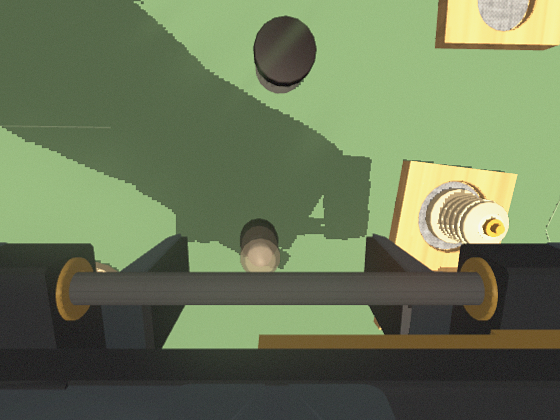

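The short tube stands at (259,245), just ahead of the finger centre; the correction is −6 mm in x and −15 mm in y.

carry_out(
  rows="-0.2 -0.45 -0.5 0;-0.05 0 -0.8 0;-0.05 0 -0.8 0;-0.03 0 -0.5 0;0 0 0 0",
)

```text
clock: 32.33
ee_pos: [0.4325, -0.1414, 0.0769]
tcp_rot: [3.066, -0.041, 1.651]
wrist_force: [-0.8, 0.3, -0.0]
width: 0.0911
```

```bash
python3 d.py .4293 -.146 .045
python3 - <<'E'
from cell import ctrl
from fit import *
p=ctrl.capture("wrist");cv2.imwrite("pics/w20.png",p["color"])
E
```

```text
pos [ 0.4325 -0.1414  0.0769] units [-0.11 -0.15 -1.06] jaw 4.6 F [-0.8  0.3 -0. ] w 0.0911
tilt xy [0.0719 0.0469] rad/tan 0.0538 0.0669 clock 32.3333 q [-0.41  0.24  2.3   0.13  0.56 -0.6 ]
```

View pics/w20.png

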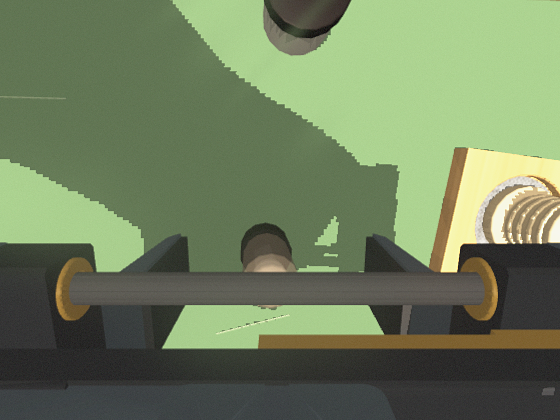

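The tube is between the fingers at (267,262).

carry_out(
  rows="-0.13 -0.13 -0.5 0;-0.05 0 -0.5 0;-0.02 0 -0.15 0;0 0 0 0",
)

```text
clock: 32.72
ee_pos: [0.4319, -0.1448, 0.0474]
tcp_rot: [3.06, -0.038, 1.656]
wrist_force: [-0.1, 0.2, 0.5]
width: 0.0909
```

```bash
python3 d.py .4293 -.146 .045
```

```text
pos [ 0.4319 -0.1448  0.0474] units [-0.09 -0.04 -0.08] jaw 4.9 F [-0.1  0.2  0.5] w 0.0909
tilt xy [0.0783 0.0448] rad/tan 0.06 0.0673 clock 32.7167 q [-0.42  0.3   2.3   0.15  0.49 -0.63]
```

carry_out(
  rows="-0.1 -0.05 -0.1 0;0 0 -0.02 0;0 0 -0.02 0;0 0 -0.02 0;0 0 -0.02 0;0 0 -0.02 0",
  claw=0.2,
)

```text
clock: 33.22
ee_pos: [0.4318, -0.1468, 0.0453]
tcp_rot: [3.054, -0.036, 1.657]
wrist_force: [0.9, -0.6, -0.9]
width: 0.0541
```

carry_out(
  rows="0 0 -0.01 0;0 0 -0.01 0;0 0 -0.01 0;0 0 -0.01 0;0 0 0 0;0 0 0 0;0 0 0 0;0 0 0 0",
  claw=1,
  grip_force=25,
)

```text
clock: 33.88
ee_pos: [0.4314, -0.1469, 0.0444]
tcp_rot: [3.056, -0.036, 1.658]
wrist_force: [-0.4, 0.5, 0.6]
width: 0.0289
```

```bash
python3 d.py .4293 -.146 .045
```

```text
pos [ 0.4314 -0.1469  0.0444] units [-0.07  0.03  0.02] jaw 5.0 F [-0.4  0.5  0.6] w 0.0289
tilt xy [0.0823 0.0433] rad/tan 0.0639 0.0675 clock 33.8833 q [-0.42  0.31  2.3   0.16  0.48 -0.65]
```

carry_out(
  rows="0 0 0.5 0;0 0 1 0;0 0 1 0;0 0 1 0",
)

```text
clock: 34.22
ee_pos: [0.4269, -0.1449, 0.1469]
tcp_rot: [3.067, -0.042, 1.657]
wrist_force: [0.9, -0.3, 0.5]
width: 0.0293
```

```bash
python3 d.py .6194 .0676 .14; python3 tube.py side .431 -.147 .05 .2 s21
```

```text
pos [ 0.4269 -0.1449  0.1469] units [ 6.42  7.08 -0.23] jaw 4.9 F [ 0.9 -0.3  0.5] w 0.0293
tilt xy [0.0707 0.0481] rad/tan 0.0515 0.0682 clock 34.2167 q [-0.42  0.09  2.29  0.11  0.73 -0.59]
side 700 zmin 0.1052
0.098 31 [ 0.4109 -0.1611  0.1052] [ 0.4415 -0.1427  0.11  ]
0.11 57 [ 0.4105 -0.1622  0.1108] [ 0.439  -0.1444  0.1218]
0.122 59 [ 0.4131 -0.1617  0.122 ] [ 0.4436 -0.1438  0.1333]
0.134 85 [ 0.4009 -0.1634  0.1341] [ 0.45   -0.1319  0.146 ]
0.146 112 [ 0.3991 -0.1644  0.146 ] [ 0.4518 -0.135   0.1578]
0.158 113 [ 0.397  -0.1646  0.1581] [ 0.4503 -0.1378  0.1699]
0.17 136 [ 0.3962 -0.1654  0.17  ] [ 0.449  -0.1393  0.1819]
0.182 83 [ 0.4016 -0.1655  0.1821] [ 0.4514 -0.1278  0.194 ]
0.194 24 [ 0.4361 -0.1627  0.1942] [ 0.4503 -0.1325  0.1993]
```

View pics/s21.png

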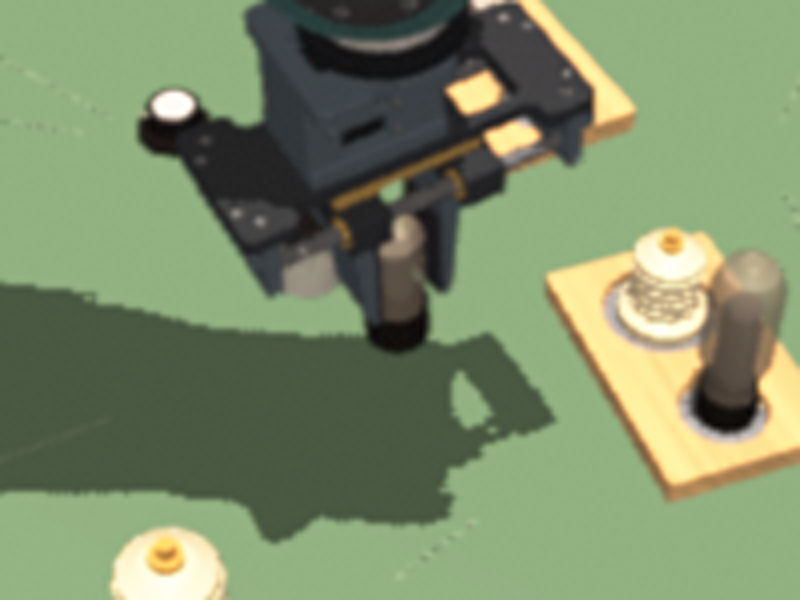

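The short tube is held upright with its base at (398,325) in the crop. I'll carry it to the long board.

carry_out(
  rows="0.5 0.5 0 0;0.8 0.88 0 0;0.8 0.88 0 0;0.8 0.88 0 0;0.8 0.88 0 0;0.8 0.88 0 0;0.8 0.88 0 0;0.5 0.6 0 0;0 0 -0.2 0;0 0 0 0",
)

```text
clock: 35.1
ee_pos: [0.6126, 0.0561, 0.1481]
tcp_rot: [3.051, -0.036, 1.655]
wrist_force: [-0.7, 0.3, -1.0]
width: 0.0295
```

```bash
python3 d.py .6194 .0676 .1; python3 tube.py side .605 .062 .03 .15 s22
```

```text
pos [0.6126 0.0561 0.1481] units [ 0.23  0.38 -1.6 ] jaw 4.8 F [-0.7  0.3 -1. ] w 0.0295
tilt xy [0.0867 0.0433] rad/tan 0.0902 0.0352 clock 35.1 q [ 0.04  0.32  1.99  0.06  0.75 -0.09]
side 231 zmin 0.1039
0.102 35 [0.597  0.0368 0.1039] [0.6251 0.058  0.1136]
0.114 63 [0.596  0.0382 0.1141] [0.625  0.0596 0.1259]
0.126 45 [0.5923 0.0377 0.1261] [0.6289 0.0575 0.1379]
0.138 88 [0.5854 0.0365 0.1381] [0.6334 0.0713 0.1497]
```

View pics/s22.png

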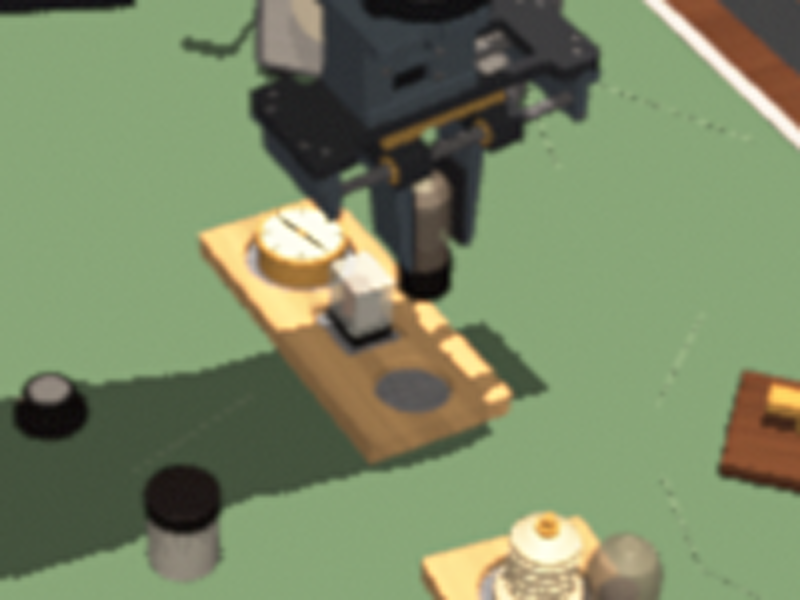

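carry_out(
  rows="0.17 0.35 -0.4 0;-0.03 0 -0.7 0;-0.03 0 -0.6 0;0 0 0 0",
)

```text
clock: 35.48
ee_pos: [0.6145, 0.0635, 0.097]
tcp_rot: [3.05, -0.036, 1.652]
wrist_force: [-0.8, 0.6, -1.7]
width: 0.0294
```

```bash
python3 d.py .6185 .069 .053; python3 tube.py side .615 .067 .03 .12 s23
```

```text
pos [0.6145 0.0635 0.097 ] units [ 0.13  0.18 -1.47] jaw 4.6 F [-0.8  0.6 -1.7] w 0.0294
tilt xy [0.0883 0.0429] rad/tan 0.0923 0.0336 clock 35.4833 q [ 0.05  0.4   2.    0.06  0.66 -0.08]
side 372 zmin 0.0519
0.054 43 [0.5982 0.0453 0.0544] [0.6305 0.0669 0.0653]
0.066 56 [0.5978 0.0457 0.0664] [0.6281 0.0669 0.0779]
0.078 46 [0.5901 0.0447 0.0782] [0.6344 0.0765 0.0899]
0.09 82 [0.587  0.0435 0.0905] [0.6387 0.0793 0.1017]
0.102 92 [0.5841 0.043  0.1021] [0.6374 0.077  0.1139]
0.114 52 [0.5841 0.0438 0.1145] [0.6376 0.0804 0.1198]
```

View pics/s23.png

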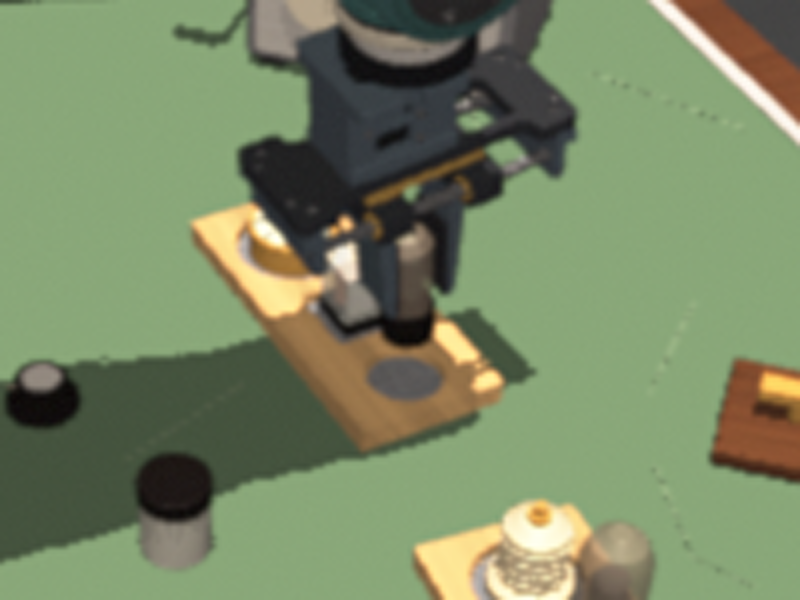

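carry_out(
  rows="0.14 0.15 -0.3 0;0 0 -0.4 0;-0.03 0 -0.35 0;0 0 0 0",
)

```text
clock: 35.87
ee_pos: [0.6198, 0.0667, 0.0676]
tcp_rot: [3.045, -0.036, 1.65]
wrist_force: [-1.0, 0.6, -0.7]
width: 0.029
```

```bash
python3 d.py .6185 .069 .0525; python3 tube.py side .615 .067 .018 .09 s24
```

```text
pos [0.6198 0.0667 0.0676] units [-0.04  0.08 -0.5 ] jaw 4.5 F [-1.   0.6 -0.7] w 0.029
tilt xy [0.0931 0.0429] rad/tan 0.0972 0.0327 clock 35.8667 q [ 0.05  0.45  1.99  0.07  0.6  -0.08]
side 406 zmin 0.018
0.018 79 [0.5818 0.0325 0.018 ] [0.6485 0.1002 0.03  ]
0.03 47 [0.6039 0.0499 0.0304] [0.6316 0.0668 0.0416]
0.042 47 [0.6012 0.0496 0.0421] [0.6349 0.0653 0.0538]
0.054 56 [0.5928 0.049  0.0551] [0.6404 0.0819 0.0656]
0.066 89 [0.5918 0.0459 0.0661] [0.6445 0.0828 0.078 ]
0.078 88 [0.5882 0.0466 0.0782] [0.6419 0.0818 0.0897]
```

View pics/s24.png

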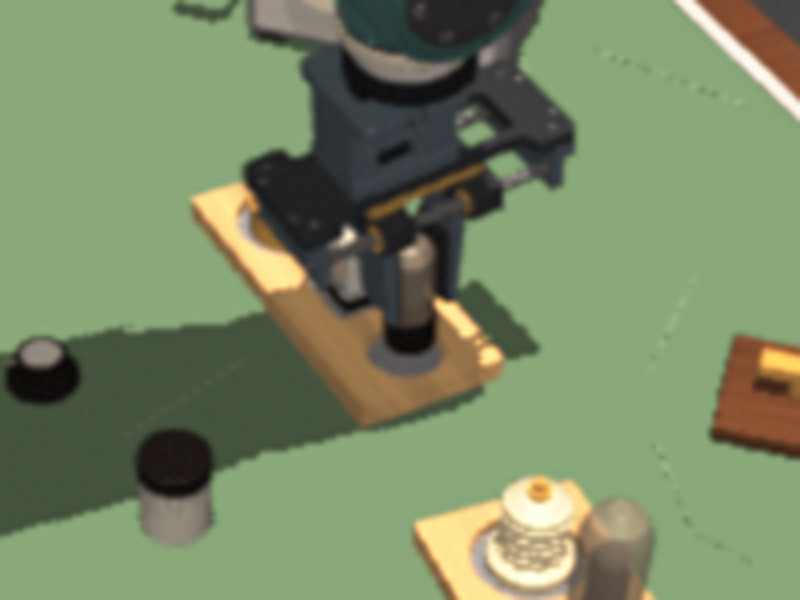

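carry_out(
  rows="-0.03 0.03 -0.3 0;-0.03 0 -0.2 0;0 0 0 0",
)

```text
clock: 36.17
ee_pos: [0.6188, 0.0676, 0.0527]
tcp_rot: [3.043, -0.036, 1.65]
wrist_force: [-0.3, -0.3, -0.9]
width: 0.0296
```

```bash
python3 d.py .6185 .069 .0525; python3 tube.py side .615 .067 .018 .07 s25
```

```text
pos [0.6188 0.0676 0.0527] units [-0.01  0.05 -0.01] jaw 4.5 F [-0.3 -0.3 -0.9] w 0.0296
tilt xy [0.0949 0.043 ] rad/tan 0.099 0.0325 clock 36.1667 q [ 0.06  0.48  1.99  0.07  0.58 -0.08]
side 307 zmin 0.018
0.018 83 [0.5808 0.034  0.018 ] [0.6486 0.0952 0.0299]
0.03 41 [0.6027 0.0474 0.0303] [0.6357 0.068  0.0417]
0.042 71 [0.5923 0.0487 0.0421] [0.6408 0.0827 0.0538]
0.054 80 [0.5896 0.0475 0.0541] [0.64  0.083 0.066]
0.066 32 [0.5897 0.0482 0.066 ] [0.6418 0.0788 0.0699]
```

View pics/s25.png

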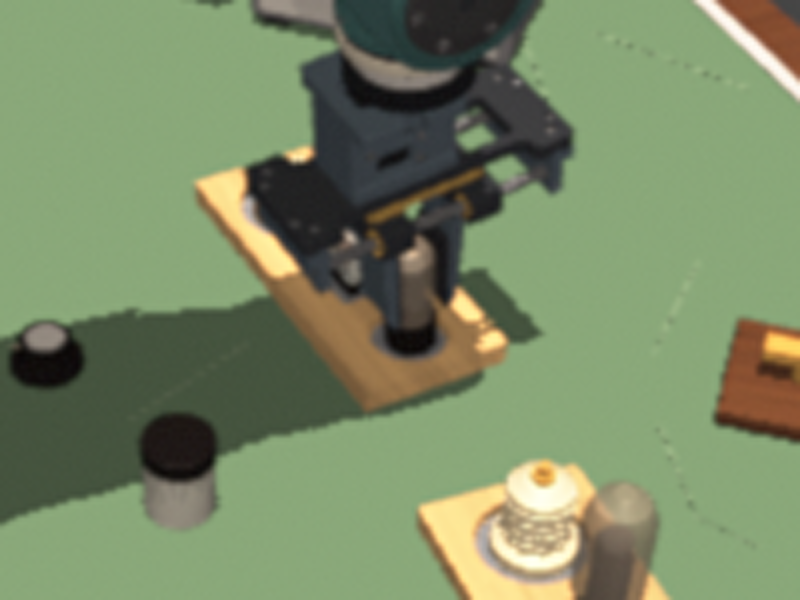

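Base centred in the recess at (410,335) and about to touch. I'll go down the last couple of millimetres, checking for contact.

carry_out(
  rows="-0.02 0 -0.1 0;0 0 0 0",
)

```text
clock: 36.38
ee_pos: [0.6202, 0.0679, 0.0519]
tcp_rot: [3.04, -0.036, 1.65]
wrist_force: [0.1, -0.5, -0.0]
width: 0.0295
```

```bash
python3 d.py .6185 .069 .0525
```

```text
pos [0.6202 0.0679 0.0519] units [-0.06  0.04  0.02] jaw 4.5 F [ 0.1 -0.5 -0. ] w 0.0295
tilt xy [0.0982 0.0433] rad/tan 0.1023 0.0324 clock 36.3833 q [ 0.06  0.48  1.99  0.07  0.57 -0.08]
```

carry_out(
  rows="-0.05 0 -0.12 0;0 0 -0.05 0",
)

```text
clock: 36.55
ee_pos: [0.6214, 0.0681, 0.0503]
tcp_rot: [3.035, -0.036, 1.65]
wrist_force: [-11.4, -0.8, 19.5]
width: 0.0299
```

```bash
python3 d.py .6185 .069 .0525
```

```text
pos [0.6214 0.0681 0.0503] units [-0.1   0.03  0.07] jaw 4.5 F [-11.4  -0.8  19.5] w 0.0299
tilt xy [0.1028 0.0437] rad/tan 0.1069 0.0323 clock 36.55 q [ 0.06  0.48  1.99  0.07  0.56 -0.08]
```

Firm contact, 19 N. I'll ease off slightly and release.

carry_out(
  rows="-0.03 0 0.03 0;0 0 0 0",
)

```text
clock: 36.72
ee_pos: [0.6211, 0.0682, 0.0524]
tcp_rot: [3.034, -0.036, 1.65]
wrist_force: [1.2, -0.8, -1.3]
width: 0.0295
```

carry_out(
  rows="0 0 0 0;0 0 0 0;0 0 0 0;0 0 0 0;0 0 0 0;0 0 0 0",
  claw=-0.5,
)

```text
clock: 37.22
ee_pos: [0.6215, 0.0682, 0.0525]
tcp_rot: [3.033, -0.036, 1.65]
wrist_force: [-0.3, -0.2, 0.4]
width: 0.0663
```

```bash
python3 d.py .6185 .069 .0525; python3 tube.py side .615 .067 .018 .07 s26
```

```text
pos [0.6215 0.0682 0.0525] units [-0.1   0.03 -0.  ] jaw 4.6 F [-0.3 -0.2  0.4] w 0.0663
tilt xy [0.1052 0.0439] rad/tan 0.1094 0.0322 clock 37.2167 q [ 0.06  0.48  1.99  0.07  0.56 -0.08]
side 277 zmin 0.018
0.018 96 [0.5804 0.0331 0.018 ] [0.648  0.1005 0.0299]
0.03 60 [0.5835 0.0508 0.03  ] [0.6381 0.0804 0.0415]
0.042 53 [0.5804 0.0509 0.0425] [0.6349 0.0716 0.054 ]
0.054 51 [0.5843 0.0502 0.0542] [0.6339 0.0722 0.066 ]
0.066 17 [0.5862 0.0498 0.0662] [0.637  0.0724 0.07  ]
```

View pics/s26.png

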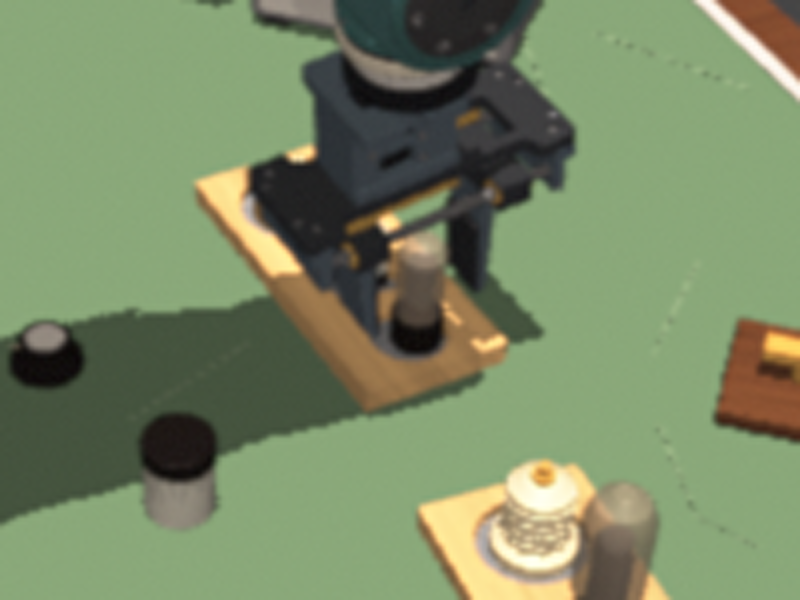

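carry_out(
  rows="0 0 0.6 0;0 0 0.9 0;0 0 1 0;0 0 1 0;0 0 1 0;-0.3 -0.5 0.3 0;-0.7 -0.7 0 0;-0.7 -0.7 0 0;-0.7 -0.7 0 0;0 0 0 0;0 0 0 0",
)

```text
clock: 38.18
ee_pos: [0.5451, -0.0121, 0.2032]
tcp_rot: [3.033, -0.035, 1.652]
wrist_force: [-0.0, -0.8, 0.4]
width: 0.0683
```

```bash
cat > chk.py <<'E'
import sys
from cell import ctrl
from fit import *
B={"board_small":(.6032,-.1502,-.05),"board_long":(.614,.1474,.068)}
T={"tube_tall":("board_small",(0,-.042)),"insulator":("board_small",(0,.035)),"compass":("board_long",(0,.065)),"tube_short":("board_long",(0,-.08))}
for n in("side","top"):
    p=ctrl.capture(n);cv2.imwrite(f"pics/{n}_{sys.argv[1]}.png",p["color"]);w=cloud(p)
    for k,(b,l) in T.items():
        x,y,a=B[b];R=np.array([[np.cos(a),-np.sin(a)],[np.sin(a),np.cos(a)]]);t=R@np.array(l)+(x,y)
        try:
            c,e,N=fitround(w-np.array([0,0,.008]),k,t);print(n,k,"board err mm",((R.T@(c-t))*1e3).round(1),"res",round(e*1e3,1),N)
            m=np.hypot(w[...,0]-c[0],w[...,1]-c[1])<.012;print("   zmax",np.percentile(w[m][:,2],97).round(4))
        except Exception as ex:print(n,k,ex)
    m=np.hypot(w[...,0]-.6148,w[...,1]-.1354)<.045;P=w[m];P=P[(P[:,2]>.046)&(P[:,2]<.062)]
    if len(P)>5: print("relay",cv2.minAreaRect(P[:,:2].astype(np.float32)))
    for k in("jar","knob"):print(n,k,fitround(w,k,init[k])[0].round(4))
    print({k:np.round(v,4) for k,v in boards(w).items()} if n=="top" else "")
E
python3 chk.py a; python3 -c "
import cv2
c=cv2.imread('pics/side_a.png')[110:290,230:430];cv2.imwrite('pics/sa.png',cv2.resize(c,None,fx=3.3,fy=3.3,interpolation=cv2.INTER_CUBIC))"
```

```text
side tube_tall board err mm [2.2 2.1] res 2.0 930
   zmax 0.128
side insulator board err mm [0.  1.1] res 1.9 562
   zmax 0.0745
side compass board err mm [-0.5  1.8] res 1.8 153
side compass index -1 is out of bounds for axis 0 with size 0
side tube_short board err mm [5.7 1.2] res 1.4 421
   zmax 0.0908
relay ((0.6165346503257751, 0.1376214474439621), (0.040633268654346466, 0.02957463636994362), 89.35643005371094)
side jar [0.4384 0.003 ]
side knob [0.4058 0.1434]

top tube_tall board err mm [1.  1.8] res 3.7 368
   zmax 0.1299
top insulator board err mm [  2.3 -17.8] res 2.4 75
   zmax 0.065
top compass board err mm [1.6 1.6] res 3.4 480
   zmax 0.0385
top tube_short board err mm [ 3.8 10. ] res 1.4 15
   zmax 0.088
relay ((0.6161609292030334, 0.1375531256198883), (0.02699134685099125, 0.03319622948765755), 2.570277214050293)
top jar [ 0.4355 -0.0008]
top knob [0.4165 0.1571]
{'board_small': array([ 0.6014, -0.179 , -0.0665,  0.1013,  0.102 ]), 'board_long': array([0.6126, 0.1739, 0.0625, 0.1031, 0.1781])}
```

View pics/sa.png

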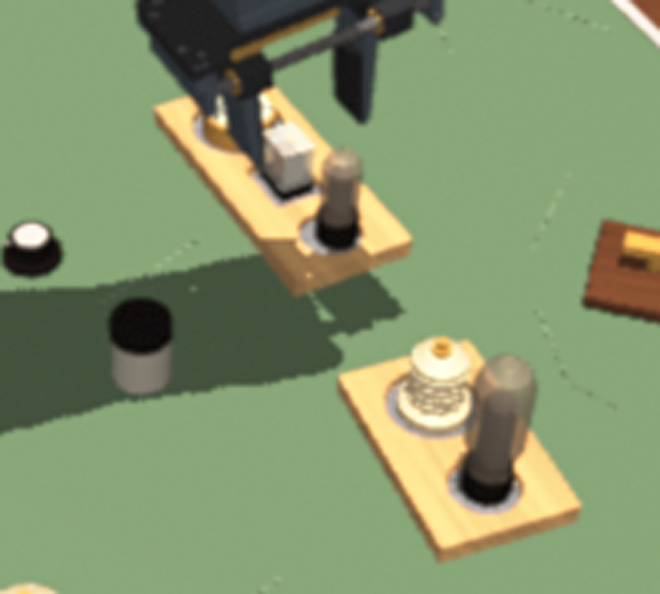

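View pics/top_a.png

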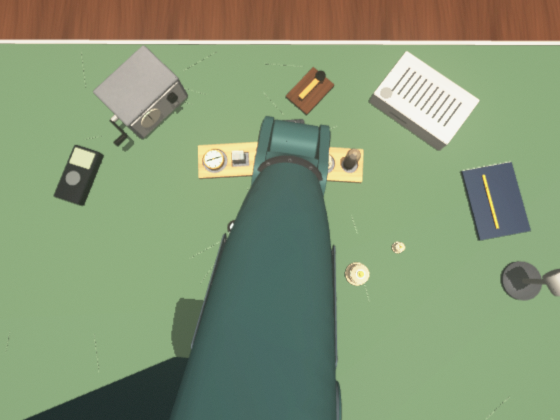

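carry_out(
  rows="-0.3 -0.95 0.1 0;-0.3 -0.95 0.1 0;-0.3 -0.95 0 0;-0.3 -0.95 0 0;-0.3 -0.95 0 0;-0.3 -0.95 0 0;-0.3 -0.95 0 0;-0.3 -0.95 0 0;-0.3 -0.95 0 0;-0.3 -0.95 0 0;0 -0.5 0 0;0 0 0 0",
)

```text
clock: 39.28
ee_pos: [0.4607, -0.3196, 0.2088]
tcp_rot: [3.031, -0.034, 1.666]
wrist_force: [-0.5, 0.1, -0.1]
width: 0.0686
```

```bash
python3 chk.py b; python3 -c "
import cv2
c=cv2.imread('pics/top_b.png')[130:240,190:380];cv2.imwrite('pics/tb.png',cv2.resize(c,None,fx=4.2,fy=4.2,interpolation=cv2.INTER_CUBIC))
c=cv2.imread('pics/side_b.png')[110:290,230:430];cv2.imwrite('pics/sb.png',cv2.resize(c,None,fx=3.3,fy=3.3,interpolation=cv2.INTER_CUBIC))"
```

```text
side tube_tall board err mm [-1.5 -1.6] res 9.1 246
   zmax 0.0244
side insulator board err mm [-9.  -7.5] res 1.5 26
   zmax 0.0139
side compass board err mm [0. 0.] res nan 0
side compass index -1 is out of bounds for axis 0 with size 0
side tube_short board err mm [0. 0.] res nan 0
side tube_short index -1 is out of bounds for axis 0 with size 0
side jar [0.4385 0.003 ]
side knob [0.4084 0.1428]

top tube_tall board err mm [1.3 1.9] res 3.7 370
   zmax 0.1307
top insulator board err mm [0.6 0.9] res 4.5 350
   zmax 0.0769
top compass board err mm [1.3 1.2] res 3.1 487
   zmax 0.0378
top tube_short board err mm [5.2 0.9] res 2.4 233
   zmax 0.0933
relay ((0.6158983707427979, 0.13782146573066711), (0.02792208455502987, 0.03310346230864525), 1.2441892623901367)
top jar [0.4393 0.0025]
top knob [0.4099 0.1426]
{'board_small': array([ 0.6026, -0.1503, -0.0502,  0.1602,  0.1004]), 'board_long': array([0.616 , 0.1245, 0.073 , 0.1015, 0.183 ])}
  return _methods._mean(a, axis=axis, dtype=dtype,
  ret = ret.dtype.type(ret / rcount)
```

View pics/tb.png

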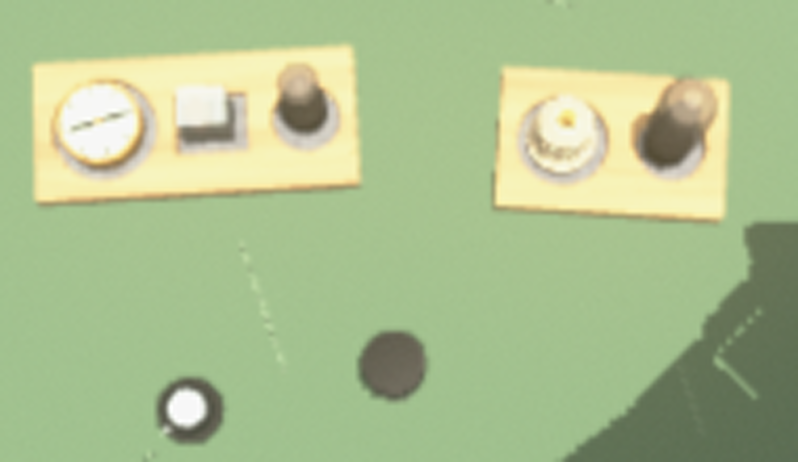

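View pics/sb.png

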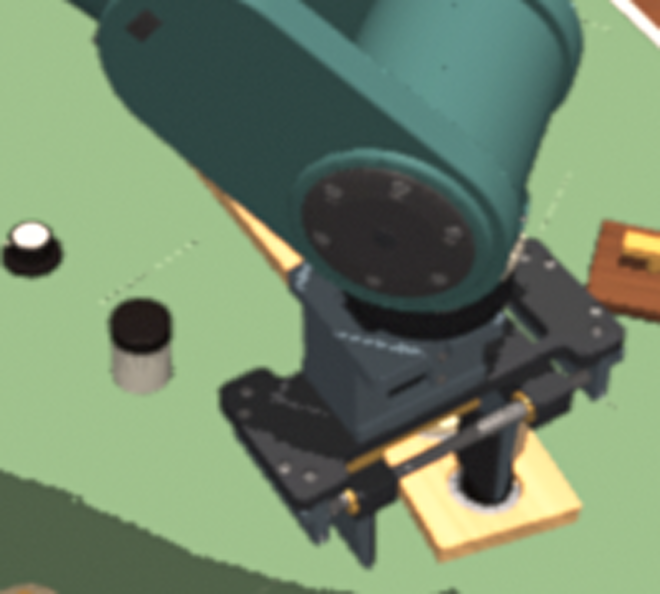

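All five sit in their recesses in the top view. The short tube reads about 5 mm off centre, and the arm blocks the side view, so I'll move the arm to the left and check that tube's uprightness and depth.

carry_out(
  rows="0.1 1 0.1 0;0.1 1 0.1 0;0.1 1 0 0;0.1 1 0 0;0.1 1 0 0;0.1 1 0 0;0.1 1 0 0;0.1 1 0 0;0.1 1 0 0;0.1 1 0 0;0 1 0 0;0 1 0 0",
)

```text
clock: 40.38
ee_pos: [0.4897, 0.0725, 0.2142]
tcp_rot: [3.031, -0.038, 1.677]
wrist_force: [0.3, 1.0, 0.4]
width: 0.0684
```

carry_out(
  rows="0 1 0 0;0 1 0 0;0 1 0 0;0 1 0 0;0 1 0 0;0 1 0 0;0 1 0 0;-0.2 1 0 0;-0.2 1 0 0;-0.2 1 0 0;-0.2 1 0 0;-0.2 1 0 0",
)

```text
clock: 41.38
ee_pos: [0.4404, 0.469, 0.2137]
tcp_rot: [3.032, -0.041, 1.699]
wrist_force: [0.4, -0.6, 1.1]
width: 0.0683
```

carry_out(
  rows="-0.2 1 0 0;-0.2 1 0 0;-0.2 1 0 0;-0.2 1 0 0;0 0 0 0;0 0 0 0;0 0 0 0",
)

```text
clock: 41.97
ee_pos: [0.3979, 0.6075, 0.2119]
tcp_rot: [3.035, -0.041, 1.715]
wrist_force: [-0.0, 0.5, 0.2]
width: 0.0685
```

```bash
python3 chk.py c | grep side -A1
python3 - <<'E'
from fit import *
from cell import ctrl
p=ctrl.capture("side");w=cloud(p)
# axis fit: cylinder of known radius with tilt, on side points
for k,c,prof_ in(("short",(.6245,.0685),[(10,28,17),(36,76,15)]),("tall",(.603,-.19),[(10,28,17),(56,104,20)])):
    P=w[np.hypot(w[...,0]-c[0],w[...,1]-c[1])<.03];D=[];R=[]
    for a,b,r in prof_:
        Q=P[(P[:,2]>a/1e3)&(P[:,2]<b/1e3)];Q=Q[np.hypot(Q[:,0]-c[0],Q[:,1]-c[1])<r/1e3+.005]
        if a==10: Q=Q[Q[:,2]>.019]
        D.append(Q);R.append(np.full(len(Q),r/1e3))
    Q=np.vstack(D);R=np.concatenate(R)
    f=lambda q:np.hypot(Q[:,0]-q[0]-q[2]*(Q[:,2]-.03),Q[:,1]-q[1]-q[3]*(Q[:,2]-.03))-R
    s=least_squares(f,[*c,0,0],loss="soft_l1",f_scale=.001);print(k,s.x.round(4),len(Q),np.abs(s.fun).mean())
c=p["color"][110:290,250:430];cv2.imwrite("pics/sc.png",cv2.resize(c,None,fx=3.3,fy=3.3,interpolation=cv2.INTER_CUBIC))
E
python3 d.py 0 0 0
```

```text
side tube_tall board err mm [2.1 2.1] res 2.1 927
   zmax 0.129
side insulator board err mm [-0.   0.8] res 1.9 575
   zmax 0.0764
side compass board err mm [-0.1  1.6] res 1.7 406
   zmax 0.0365
side tube_short board err mm [5.6 1.2] res 1.4 418
   zmax 0.0904
--
side jar [0.4388 0.0028]
side knob [0.4076 0.1419]

short [ 0.6255  0.0692 -0.0056  0.0123] 192 0.0012341022046000168
tall [ 0.6035 -0.19    0.0013  0.0008] 350 0.0008829126339569672
pos [0.3992 0.6062 0.2122] units [-13.31 -20.21  -7.07] jaw 8.2 F [ 0.3 -0.1 -0.5] w 0.0683
tilt xy [0.1   0.056] rad/tan 0.1018 -0.0528 clock 42.1167 q [ 0.97  0.39  1.74 -0.07  0.9   0.87]
```

View pics/sc.png

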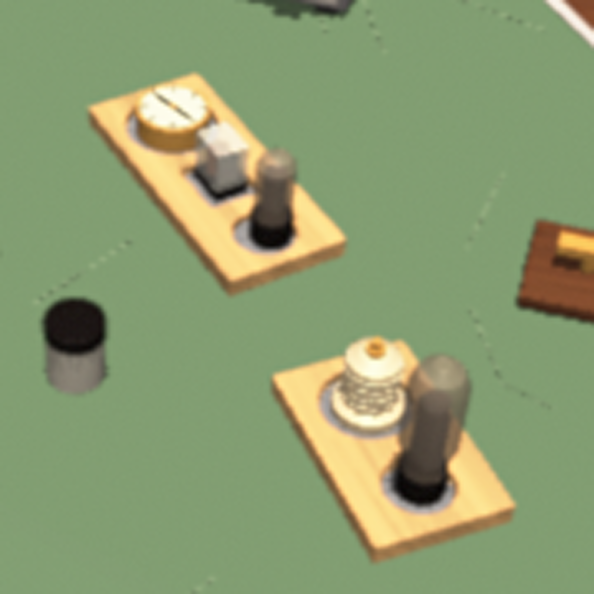

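The side view shows everything seated and upright: the short tube's fitted tilt is 0.013 rad and the tall tube's is under 0.002. The jar and knob haven't moved, and the arm is clear of everything.

Run:
```python
from cell import ctrl
print(ctrl.job_done())
```

```text
the job is handed in; nothing more can be done
None
```

Both kits are made up and handed in at about 42 s; the hand-in gives no verdict. I placed the insulator (the 66 mm middle one of three), then the tall tube in the small board. In the long board I placed the compass, then the relay, then the short tube. Each glass tube was lowered until it touched the floor of its recess before I let go.

My last checks, in each board's own x and y:

| Thing | Offset from recess centre | Limit |
|---|---|---|
| Insulator | about 1 mm | 10 mm |
| Tall tube | 2 mm in x and in y | 10 mm |
| Compass | 1–2 mm, face up | 10 mm |
| Relay | 1–3 mm | 13 mm |
| Short tube | 5–6 mm in x, 1 mm in y | 10 mm |

- **Seating:** The heights agree with everything resting on the recess floors, within 1–5 mm of depth noise. The fitted tilts are 0.013 rad for the short tube and under 0.002 rad for the tall one.
- **Bystanders and arm:** The jar and knob measured where they started, within about 3 mm, and the arm stands clear.
- **Readings that failed or disagreed:** With the arm in the way, some side and top fits were meaningless, so I repeated them with the arm moved aside. The clear top and side readings differ by 1–3 mm.
- **Arm behaviour:** The tool's tilt crept up to about 0.11 rad over the job. The last press of the short tube reached about 20 N and probably caused its sideways offset.

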